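Load a leaf and its caul on a sloped two-pin glue-up stand

TASK

Load the sloped glue-up stand for a dry fit: thread the flat plywood leaf over both of its steel pins and push it fully home, flat on the seat, then thread the ribbed beech caul over the same pins and push it fully home on the leaf. The thick pin goes through the long hole and the thin pin through the small round hole. Let go of everything at the end, and leave the glue bottle and the jar standing.

Things in the scene. Friction and masses are not known exactly. Their poses are not given: they have to be found in the camera images.
- stand: Fixed sloped plywood stand, base 170 x 190 mm; origin on the table. On its slope board a wooden carriage (36 mm up the slope, 140 mm along y, 25 mm proud of the board; its top is the seat) carries two steel pins. It was clamped by hand up to 24 mm to either side along y, rigid now, and where is NOT measured: find the pins by touch or by eye.
- seat (a point): Middle of the seat if the carriage were centred, 105 mm above the table. z: slope normal, 30 deg from vertical, leaning to the stand's low side; x: up the slope; y: level. Pins stand along z, 36 mm tall, top 6 mm tapering 2 mm in radius: thin (10 mm diameter) 55 mm to -y, thick (16 mm) 55 mm to +y of the true middle, which lies on this y axis up to 24 mm off.
- leaf_mid (a point): Centre of the loose flat plywood leaf, 50 (x) x 150 (y) x 10 mm (z), flat on the table, about 60 g. Through holes: 13 mm round at y = -55 mm, and a long one 19 mm (x) by 25 mm (y) at y = +55 mm. Right way round on the stand its axes are parallel to the seat's; home, its centre is 5 mm above the seat.
- caul_mid (a point): Centre (23 mm above the underside) of the loose beech caul, about 140 g, 46 mm tall: base 50 (x) x 150 (y) x 14 mm with the same two holes as the leaf, and in the middle on top a rib to hold it by, 26 mm wide (x), 70 mm long (y), 32 mm high. Right way round its axes are parallel to the seat's; home on the leaf its centre is 33 mm above the seat.
- glue: White glue bottle standing on the table, 56 mm diameter, 150 mm tall; origin at its foot. Leave it standing.
- jar: Amber jar standing on the table, 70 mm diameter, 90 mm tall; origin at its foot. Leave it standing.
There are look-alikes about, which are no part of the job. What is shaped like the part that bears caul_mid but pink or turquoise is not meant.

How it is judged (in metres and radians):
On the way:
1. the leaf is over both pins and home on the seat (z of leaf_mid in the frame of seat below 0.0075 m and x of leaf_mid in the frame of seat between -0.006 and 0.006 m and y of leaf_mid in the frame of seat between -0.03 and 0.03 m and angle between the z axis of leaf_mid and the z axis of seat, either way round below 0.05 rad and angle between the y axis of leaf_mid and the y axis of seat, either way round below 0.08 rad), for 0.2 s.
At the end, for the whole second after the job is handed in: Leaf and caul both threaded over the two pins: the leaf flat on the seat (centre at most 2.5 mm too high, within 6 mm up or down the slope and 30 mm along it, flat within 0.05 rad, turned within 0.08 rad), the caul flat on the leaf (at most 3 mm too high, same other tolerances), all let go (all of step 1 and z of caul_mid in the frame of seat below 0.036 m and x of caul_mid in the frame of seat between -0.006 and 0.006 m and y of caul_mid in the frame of seat between -0.03 and 0.03 m and angle between the z axis of caul_mid and the z axis of seat, either way round below 0.05 rad and angle between the y axis of caul_mid and the y axis of seat, either way round below 0.08 rad); the robot touches nothing.
It fails at once if the glue bottle is tipped over (angle between glue's own z axis and vertical above 0.6 rad).
It fails at once if the jar is tipped over (angle between jar's own z axis and vertical above 0.6 rad).
It also fails if it takes over 72 s, if anything falls off the work surface, if the arm or the gripper's body presses on something with over 40 N, if the wrist force passes 120 N, or if a joint passes its speed limit or range.

ROBOT

A 6-joint arm with a two-finger parallel gripper is mounted at the origin on the work surface. World frame = base frame: x ahead of the robot, y to its left, z up, the work surface at z = 0. Lengths are in m, angles in degrees, forces in N, time in s.
With the tool pointing down it reaches from about 0.275 to 1 m from the base axis. Payload 8.4 kg.
Tool frame: the origin (TCP) lies on the front face of the gripper's body, between the roots of the fingers; the fingertips stand 73 mm ahead of it and the grasp point (between the pads) lies grip_point_offset ahead of it (grip_point_offset is the distance from the TCP to the grasp point, in m); z points along the fingers, y is the direction in which the jaws open and shut (so a half turn about z gives the same grasp; the last joint's range is limited). The gripper opens to 85 mm and grips with 20 to 120 N. Pads are 22 mm wide; open, the fingers measure 114 mm over their backs; the gripper's body (76 mm by 85 mm) begins 54 mm behind the grasp point. The pads swing forward as they close: fully open they stand 13 mm farther back than shut.
Start: joints at [68.732, 20.225, 93.587, -0, 66.188, -0.138], TCP at [0.225, 0.583, 0.304] pointing down, gripper open.
Joint ranges: [-150.9, 150.9], [-52.94, 120.26], [3.33, 152.33], [-74.26, 254.26], [0, 154.13], [-172.89, 172.89]. Speed limits (degrees/s): [127.2, 127.2, 159.86, 180, 180, 180].

INTERFACE

Orientations are given as a 3x3 rotation matrix whose columns are the frame's x, y, z axes.
In Python, from cell import * gives the robot as it stands.
- The arm moves only by the shell command python3 -m pendant 'ROWS' [OPENING] [FORCE]. ROWS is JSON, a list that holds one entry, the list of rows, each a list of 6 numbers: the shift along the tool's x, y, z in cm, then the turn, a rotation vector about the tool's x, y, z in rad. In form: [[[dx, dy, dz, wx, wy, wz], ...]]. A call has 1 to 12 rows; each row shifts and turns the commanded pose from where the row before left it, along the tool's axes as they then stand; what a row does not reach is not made up. A row lasts 1/10 s, in which the tool goes at most 50 mm and 8.59 degrees, less where a joint would pass 70% of its speed; a pose out of reach is approached as far as the arm can. A call with a gripper value outside its range is refused whole. OPENING is the closure, from 0 (fully open) to 1 (shut), set as the call begins (- or left out, the last holds). The fingers move at their own pace and stop on an object; FORCE is the grip in N (left out, the last holds). Time passes only in rows, so rows that do not move let the fingers close. It gives the time, the measured TCP pose, the force and the opening at its end, in the units of the state.
- state(): the state, without advancing time (a new reading comes with each control period).
- camera(name): name is "side" or "top" or "wrist"; returns a dict with "img" (420x560x3 uint8, blue, green, red), "mtx" (3x3 intrinsics, pixels), "dist" ([k1, k2, p1, p2, k3] as OpenCV has them; the pictures are not rectified), "T" (4x4, takes a point from camera to world coordinates). Camera axes: x right, y down, z forward; pixel columns grow to the right and rows downward; lengths in m; the calibration is good to about 2 mm. A picture is of the moment at which its call begins. There is no depth.
- hand_in(): hands the job in, once; it reports no verdict.
The state is a dict: "clock": time; "joint_pos": joint angles; "qvel": joint speeds; "tau": joint torques, N m; "position": TCP position; "ee_rot": TCP orientation; "wrist_force": force on the tool from outside, world axes, zero at the start; "moment": the same for the moment, N m; "opening": opening from 0.0 (shut) to 1.0 (fully open).
Only numpy, scipy, OpenCV 4.12 (cv2) and the standard library are available. Lean on these libraries where they do the work, as an engineer would, in place of code of your own. Each camera call takes 0.05 s, during which the arm holds its last target.

## Working session

There is one attempt and no reset: what is moved stays moved. The work goes in short steps, Python scripts to look and compute and a shell command to move; the robot and the scene stay as the last step left them, time stands still between calls to the robot, and variables do not carry over. Pictures are saved under pics/ and viewed, and the job is handed in when it is done.

```bash
ls; mkdir -p pics; python3 - <<'E'
from cell import *
import cv2
print(state())
for n in ("side","top","wrist"):
    c=camera(n); cv2.imwrite(f"pics/{n}0.png",c["img"]); print(n,c["mtx"],c["dist"],c["T"])
try: print(grip_point_offset)
except Exception as e: print(e)
E
```

```text
pics
{'clock': 0.0, 'joint_pos': array([ 6.87320996e+01,  2.02612709e+01,  9.36290734e+01, -5.49926145e-04,
        6.61881211e+01, -1.37579167e-01]), 'qvel': array([ 0.03840849, -0.0238509 ,  0.02322257,  0.01781923, -0.06905613,
       -0.02814856]), 'tau': array([ 3.20103791e-03, -6.05273366e+01, -3.42058754e+01,  3.56296532e-04,
        9.73213348e-03,  1.00324638e-05]), 'position': array([0.22517292, 0.58262486, 0.30317489]), 'ee_rot': array([[-9.32764292e-01,  3.60486528e-01, -4.88566670e-04],
       [ 3.60486859e-01,  9.32763415e-01, -1.27939421e-03],
       [-5.48725907e-06, -1.36949510e-03, -9.99999062e-01]]), 'wrist_force': array([-0.61548022,  0.47741428,  0.96916376]), 'moment': array([ 0.01029487, -0.00768679, -0.01649144]), 'opening': 0.9977417440731727}
side [[478.15756311   0.         286.87619693]
 [  0.         478.15756311 214.81857883]
 [  0.           0.           1.        ]] [-0.17072305  0.          0.          0.          0.        ] [[ 0.97067055 -0.19466442  0.14108314  0.35629362]
 [-0.23982275 -0.74291034  0.62495541 -0.73658827]
 [-0.01684446 -0.64046076
[... 177 characters left out ...]
      0.           1.        ]] [-0.12424348  0.          0.          0.          0.        ] [[ 0.01191511 -0.99472903  0.10184389  0.39434548]
 [-0.99992716 -0.01165685  0.00313059  0.15649648]
 [-0.00192691 -0.10187378 -0.99479547  1.39305024]
 [ 0.          0.          0.          1.        ]]
wrist [[356.69862807   0.         277.60087144]
 [  0.         356.69862807 213.91644336]
 [  0.           0.           1.        ]] [0.03219635 0.         0.         0.         0.        ] [[ 0.36170841  0.89037822  0.276394    0.15403352]
 [ 0.93228975 -0.34491033 -0.10896184  0.61024386]
 [-0.0016861   0.29709171 -0.95484746  0.3728446 ]
 [ 0.          0.          0.          1.        ]]
0.0539
```

View pics/side0.png

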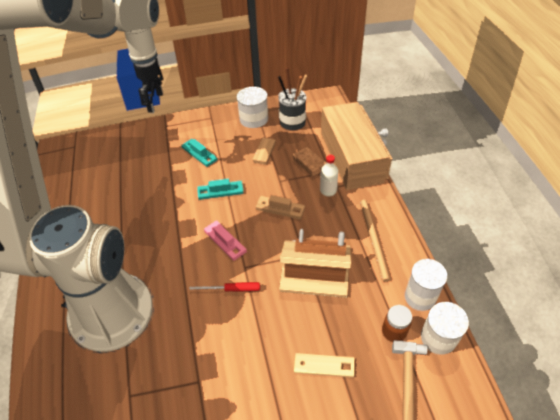

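View pics/top0.png

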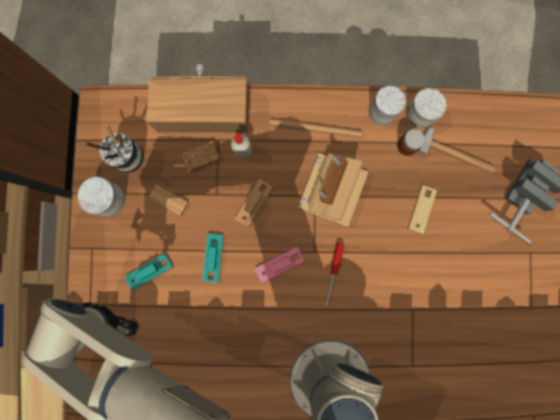

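View pics/wrist0.png

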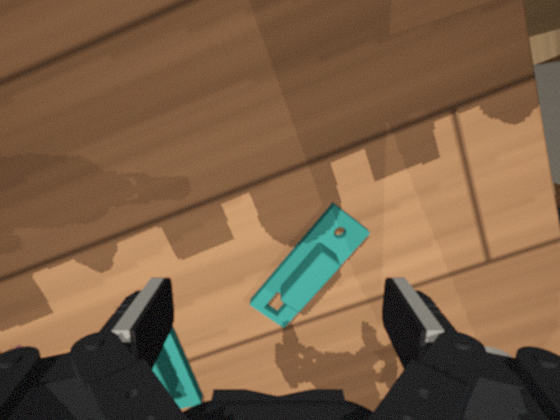

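```bash
python3 - <<'E'
import cv2, numpy as np
t=cv2.imread("pics/top0.png"); s=cv2.imread("pics/side0.png")
def cr(im,x,y,w,h,k): return cv2.resize(im[y:y+h,x:x+w],(w*k,h*k),interpolation=cv2.INTER_CUBIC)
a=cr(t,145,130,140,110,5); b=cr(t,290,140,160,110,5)
cv2.imwrite("pics/t_a.png",a);cv2.imwrite("pics/t_b.png",b)
cv2.imwrite("pics/s_a.png",cr(s,245,180,130,125,5)[:600]);cv2.imwrite("pics/s_b.png",cr(s,280,340,90,50,8))
E
```

```text
(no output)
```

View pics/t_a.png

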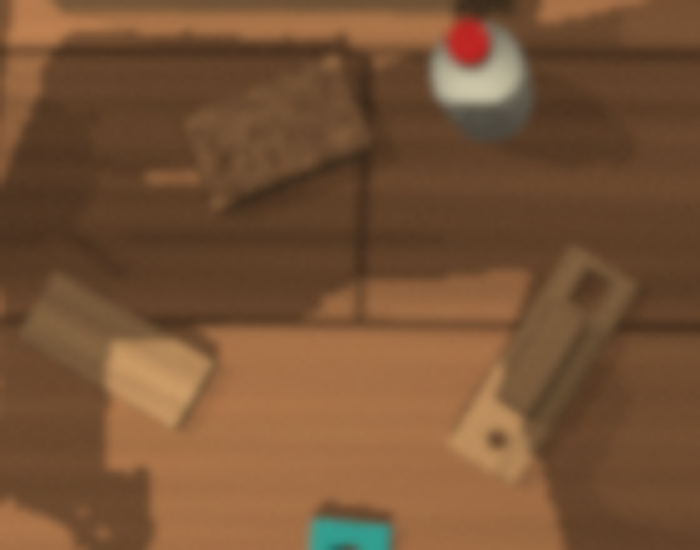

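View pics/t_b.png

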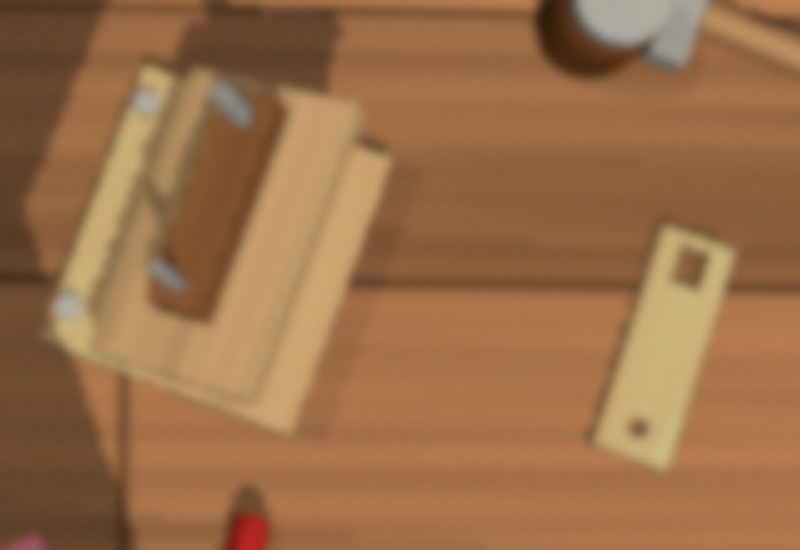

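View pics/s_a.png

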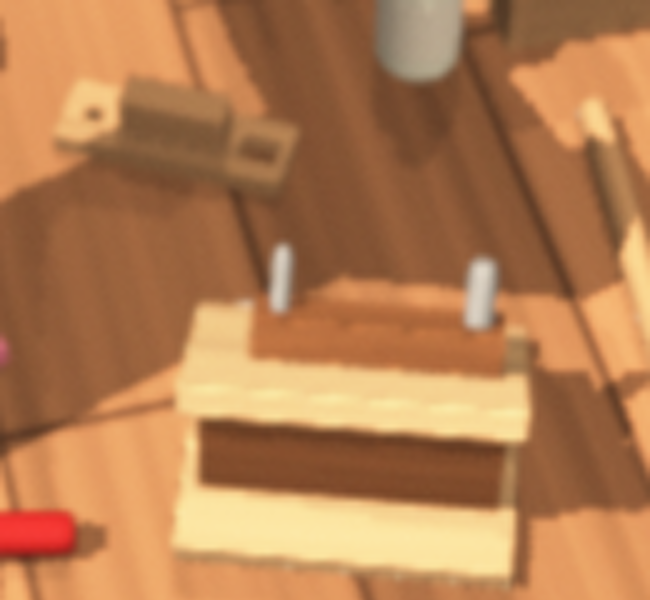

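View pics/s_b.png

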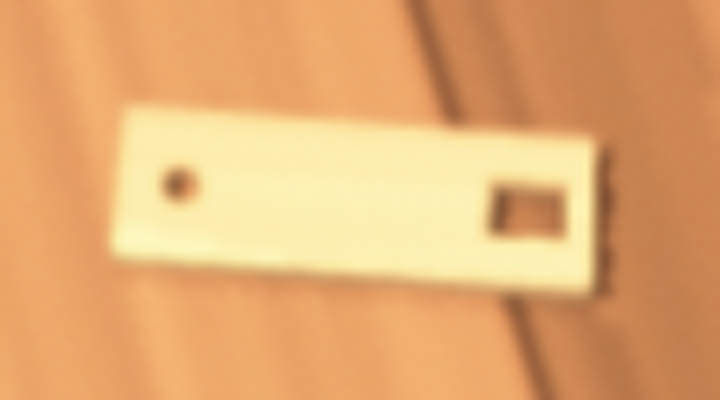

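Candidates by top pixel: the leaf is the pale flat piece at (423,209), two holes. The ribbed caul could be the beech piece at (253,202), turquoise at (213,258) or (149,271), or pink at (279,265). The plain block at (169,199) and the bristly block at (200,155) have no holes or rib. I choose (253,202) as the caul: beech, ribbed, two holes, confirmed in the crop. The stand is at (335,185), with pins at top about (324,164) thin and (336,160) thick. Its high edge faces the side camera.

```bash
cat > h.py <<'E'
import numpy as np, cv2
from cell import *
from scipy.spatial.transform import Rotation as Ro
from scipy.linalg import logm, expm
def ray(c,uv):
    p=cv2.undistortPoints(np.array([[uv]],float),c["mtx"],np.array(c["dist"]))[0,0]
    d=c["T"][:3,:3]@np.array([p[0],p[1],1]); return c["T"][:3,3],d/np.linalg.norm(d)
def onplane(c,uv,z):
    o,d=ray(c,uv); return o+d*(z-o[2])/d[2]
def tri(*cu):
    A=np.zeros((3,3));b=np.zeros(3)
    for c,uv in cu:
        o,d=ray(c,uv);P=np.eye(3)-np.outer(d,d);A+=P;b+=P@o
    x=np.linalg.solve(A,b)
    return x,[round(1000*np.linalg.norm((np.eye(3)-np.outer(ray(c,uv)[1],ray(c,uv)[1]))@(x-c["T"][:3,3])),1) for c,uv in cu]
def proj(c,X):
    Ti=np.linalg.inv(c["T"]); return cv2.projectPoints(np.array(X,float).reshape(-1,1,3),cv2.Rodrigues(Ti[:3,:3])[0],Ti[:3,3],c["mtx"],np.array(c["dist"]))[0].reshape(-1,2)
def cal(n):
    c=camera(n); return c
def save(c,name,crop=None,k=1):
    im=c["img"]
    if crop: x,y,w,h=crop; im=cv2.resize(im[y:y+h,x:x+w],None,fx=k,fy=k,interpolation=cv2.INTER_CUBIC)
    cv2.imwrite("pics/"+name+".png",im)
def plan(R,p,n=None):
    s=state(); T0=np.eye(4);T0[:3,:3]=s["ee_rot"];T0[:3,3]=s["position"]
    T1=np.eye(4);T1[:3,:3]=R;T1[:3,3]=p
    D=np.linalg.inv(T0)@T1
    ang=np.linalg.norm(Ro.from_matrix(D[:3,:3]).as_rotvec());dist=np.linalg.norm(D[:3,3])
    n=n or int(np.ceil(max(ang/.145,dist/.048,1)))
    r=expm(np.real(logm(D))/n)
    row=np.r_[r[:3,3]*100,Ro.from_matrix(r[:3,:3]).as_rotvec()]
    print("total cm",np.round(D[:3,3]*100,2),"rad",np.round(Ro.from_matrix(D[:3,:3]).as_rotvec(),3))
    print("n",n,"row",np.round(row,3).tolist())
E
python3 - <<'E'
from h import *
import pickle
t=camera("top");s=camera("side");pickle.dump((t,s),open("cam0.pkl","wb"))
im=cv2.cvtColor(t["img"],cv2.COLOR_BGR2HSV)
for (u,v) in [(423,209),(418,222),(253,230),(260,195)]: print(u,v,im[v,u])
im=cv2.cvtColor(s["img"],cv2.COLOR_BGR2HSV)
for (u,v) in [(323,366),(330,380)]: print(u,v,im[v,u], )
# leaf mask both
for n,c,roi in (("top",t,(400,175,50,70)),("side",s,(285,345,80,40))):
    g=cv2.cvtColor(c["img"],cv2.COLOR_BGR2HSV);x,y,w,h=roi
    sub=c["img"][y:y+h,x:x+w].astype(int); 
    hs=g[y:y+h,x:x+w]
    m=((hs[...,0]>17)&(hs[...,0]<35)).astype(np.uint8)
    cs,_=cv2.findContours(m,cv2.RETR_CCOMP,cv2.CHAIN_APPROX_NONE)
    for q in cs:
        if cv2.contourArea(q)>4: r=cv2.minAreaRect(q); M=cv2.moments(q); cc=(M["m10"]/M["m00"]+x,M["m01"]/M["m00"]+y); print(n,cv2.contourArea(q),np.round(cc,1),np.round(r[1],1),round(r[2],1),"xyz",np.round(onplane(c,cc,.010),4))
E
```

```text
423 209 [ 21 103 203]
418 222 [ 20 106 198]
253 230 [ 13 146 155]
260 195 [ 15 127 110]
323 366 [ 25  76 252]
330 380 [ 15 138 242]
top 661.0 [422.7 208.8] [15.8 47.2] 17.4 xyz [ 0.5406 -0.2937  0.01  ]
top 12.5 [417.1 224.9] [4.2 3.5] 45.0 xyz [ 0.4889 -0.2744  0.01  ]
top 41.5 [427.4 192.9] [6.7 7.6] 26.6 xyz [ 0.5924 -0.3102  0.01  ]
side 1066.5 [323.4 364.4] [59.9 19.4] 4.4 xyz [ 0.5401 -0.2975  0.01  ]
side 83.0 [345.5 366. ] [ 8. 11.] 90.0 xyz [ 0.5928 -0.316   0.01  ]
side 22.0 [302.  362.5] [4.9 4.9] 45.0 xyz [ 0.4889 -0.2787  0.01  ]
```

```bash
python3 - <<'E'
from h import *
import pickle
t,s=pickle.load(open("cam0.pkl","rb"))
T=lambda x,y:(290+x/5-.4,140+y/5-.4); S=lambda x,y:(245+x/5-.4,180+y/5-.4)
pts={"thickbase":(T(250,122),S(481,325)),"thicktip":(T(217,87),S(484,260)),"thinbase":(T(183,290),S(281,308)),"thintip":(T(155,265),S(282,245))}
P={}
for k,(a,b) in pts.items():
    x,r=tri((t,a),(s,b));P[k]=x;print(k,np.round(x,4),r)
print(P["thicktip"]-P["thickbase"],P["thintip"]-P["thinbase"],np.linalg.norm(P["thickbase"]-P["thinbase"]))
# caul holes at top of base z=.014, wood crop offset 145,130
C=lambda x,y:(145+x/5-.4,130+y/5-.4)
a=onplane(t,C(497,439),.014);b=onplane(t,C(592,287),.014);print("caul",a,b,np.linalg.norm(a-b))
a2=onplane(s,S(95,114),.014);b2=onplane(s,S(260,150),.014);print("caul side",a2,b2)
E
```

```text
thickbase [ 0.6657 -0.0137  0.105 ] [np.float64(3.5), np.float64(3.5)]
thicktip [0.6768 0.0096 0.132 ] [np.float64(0.3), np.float64(0.3)]
thinbase [0.5633 0.0265 0.1037] [np.float64(2.7), np.float64(2.7)]
thintip [0.5714 0.046  0.1343] [np.float64(0.3), np.float64(0.3)]
[0.01113524 0.0233606  0.02704136] [0.0080255  0.01955848 0.03060056] 0.10996287867501847
caul [0.50624312 0.27670433 0.014     ] [0.60369598 0.21835345 0.014     ] 0.11358646719207628
caul side [0.50816554 0.27103011 0.014     ] [0.60305033 0.21468536 0.014     ]
```

```bash
python3 - <<'E'
from h import *
y=np.array([.943,-.336,0]);y/=np.linalg.norm(y)
R=np.c_[-y,[-y[1],y[0],0],[0,0,-1]]
print(R,np.linalg.det(R))
plan(R,[.50,.05,.30])
E
```

```text
[[-0.94199026  0.33564022  0.        ]
 [ 0.33564022  0.94199026  0.        ]
 [-0.          0.         -1.        ]] 1.0000000000000002
total cm [-44.84 -39.79   0.38] rad [-0.001 -0.    -0.027]
n 13 row [-3.411, -3.103, 0.028, -0.0, -0.0, -0.002]
```

```bash
python3 -m pendant '[[[-2.8,-2.49,0.02,0,0,-0.002],[-2.8,-2.49,0.02,0,0,-0.002],[-2.8,-2.49,0.02,0,0,-0.002],[-2.8,-2.49,0.02,0,0,-0.002],[-2.8,-2.49,0.02,0,0,-0.002],[-2.8,-2.49,0.02,0,0,-0.002],[-2.8,-2.49,0.02,0,0,-0.002],[-2.8,-2.49,0.02,0,0,-0.002]]]'; python3 -m pendant '[[[-2.8,-2.49,0.02,0,0,-0.002],[-2.8,-2.49,0.02,0,0,-0.002],[-2.8,-2.49,0.02,0,0,-0.002],[-2.8,-2.49,0.02,0,0,-0.002],[-2.8,-2.49,0.02,0,0,-0.002],[-2.8,-2.49,0.02,0,0,-0.002],[-2.8,-2.49,0.02,0,0,-0.002],[-2.8,-2.49,0.02,0,0,-0.002],[0,0,0,0,0,0],[0,0,0,0,0,0]]]'; python3 - <<'E'
from h import *
import pickle
c=camera("wrist");pickle.dump(c,open("w1.pkl","wb"));save(c,"w1");print(c["T"])
E
```

```text
clock: 1.05
position: [0.3647, 0.316, 0.3024]
ee_rot: [[-0.939, 0.345, 0.0], [0.345, 0.939, 0.0], [-0.0, 0.0, -1.0]]
wrist_force: [1.0, 0.2, -0.8]
opening: 0.999
clock: 2.05
position: [0.5075, 0.0535, 0.3005]
ee_rot: [[-0.943, 0.332, -0.001], [0.332, 0.943, 0.0], [0.001, -0.0, -1.0]]
wrist_force: [-0.3, 0.5, 0.7]
opening: 0.998
[[ 3.33674999e-01  9.00348493e-01  2.79344922e-01  4.35598848e-01]
 [ 9.42688060e-01 -3.18542187e-01 -9.93483574e-02  7.88273934e-02]
 [-4.65001541e-04  2.96485185e-01 -9.55037339e-01  3.70138547e-01]
 [ 0.00000000e+00  0.00000000e+00  0.00000000e+00  1.00000000e+00]]
```

View pics/w1.png

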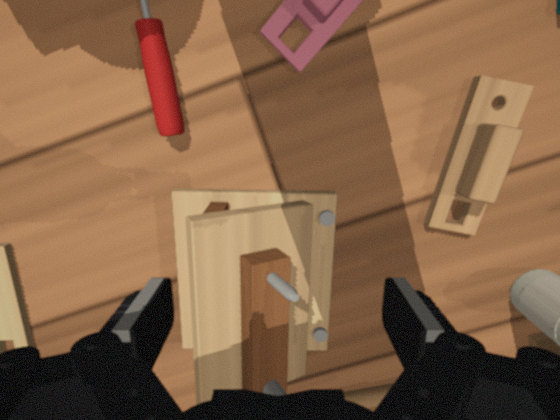

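```bash
python3 - <<'E'
from h import *
import pickle
c=pickle.load(open("w1.pkl","rb"))
for z in(.01,.02):
    P=[onplane(c,p,z) for p in((173,192),(336,193),(327,350),(184,350))]
    d=[P[1]-P[0],P[2]-P[1],P[3]-P[0]]
    print(np.round(P,4).tolist(),[round(float(np.degrees(np.arctan2(v[1],v[0]))),2) for v in d],[np.linalg.norm(v) for v in d])
ps=np.radians(-19.7)
y=np.array([np.cos(ps),np.sin(ps),0]); 
up=np.array([0,0,1]); xl=np.array([y[1],-y[0],0]) # horizontal, uphill
x=xl*np.cos(np.pi/6)+up*.5; z=np.cross(x,y);print("z",z)
t,s=pickle.load(open("cam0.pkl","rb"))
T=lambda x,y:(290+x/5-.4,140+y/5-.4); S=lambda x,y:(245+x/5-.4,180+y/5-.4)
tip,r=tri((c,(294,294)),(t,T(155,265)),(s,S(282,245)));print("thin tip",tip,r)
# thin pin seat pt at tip-36mm z
print("thin base",tip-.036*z)
im=cv2.resize(c["img"][170:420,160:360],None,fx=2.4,fy=2.4,interpolation=cv2.INTER_CUBIC);cv2.imwrite("pics/w1c.png",im)
E
```

```text
[[0.4825, -0.0527, 0.01], [0.5397, 0.106, 0.01], [0.7207, 0.0402, 0.01], [0.6637, -0.1202, 0.01]] [70.17, -19.99, -20.43] [np.float64(0.1687967253555623), np.float64(0.19257488237326634), np.float64(0.19335921679545556)]
[[0.4812, -0.0491, 0.02], [0.5368, 0.1053, 0.02], [0.7128, 0.0413, 0.02], [0.6573, -0.1147, 0.02]] [70.17, -19.99, -20.43] [np.float64(0.1641097312304191), np.float64(0.18722763798548342), np.float64(0.18799019372197137)]
z [0.16854763 0.47073527 0.8660254 ]
thin tip [0.57056823 0.04569729 0.13287387] [np.float64(2.4), np.float64(0.7), np.float64(1.7)]
thin base [0.56450052 0.02875082 0.10169696]
```

View pics/w1c.png

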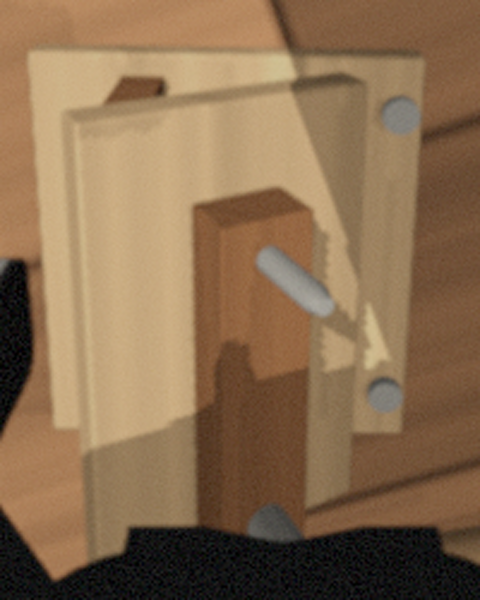

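```bash
python3 - <<'E'
from h import *
import pickle
c=pickle.load(open("w1.pkl","rb"));t,s=pickle.load(open("cam0.pkl","rb"))
ps=np.radians(-20.1);y=np.array([np.cos(ps),np.sin(ps),0]);x=np.array([y[1],-y[0],0])*np.cos(np.pi/6)+np.array([0,0,.5]);z=np.cross(x,y)
T=lambda x,y:(290+x/5-.4,140+y/5-.4); S=lambda x,y:(245+x/5-.4,180+y/5-.4)
zt=.105+.036*z[2]
for n,cc,p in(("wrist",c,(294.2,296.2)),("top",t,T(155,265)),("side",s,S(282,243))): 
    print(n,onplane(cc,p,zt),"base",onplane(cc,p,zt)-.036*z)
for n,cc,p in(("wrist",c,(270.8,276.7)),("top",t,T(183,290)),("side",s,S(281,310))): print(n,"base",onplane(cc,p,.105))
for n,cc,p in(("top",t,T(217,87)),("side",s,S(484,258))): print(n,"thick base from tip",onplane(cc,p,zt)-.036*z, "->thin",onplane(cc,p,zt)-.036*z-.11*y)
# seat from base center: 
print(c["T"][:3,3])
P=[onplane(c,p,.012) for p in((173,192),(336,193),(327,350),(184,350))];o=np.mean(P,0);print("stand",o)
xl=np.array([y[1],-y[0],0])
for b in ([.564,.0285,.105],): print("thin base in stand: xl",(np.array(b)-o)@xl,"y",(np.array(b)-o)@y)
E
```

```text
wrist [0.56808673 0.04481723 0.13617691] base [0.56190085 0.02791353 0.105     ]
top [0.5707824  0.04624724 0.13617691] base [0.56459653 0.02934355 0.105     ]
side [0.57164745 0.04595179 0.13617691] base [0.56546158 0.02904809 0.105     ]
wrist base [0.56225248 0.02793288 0.105     ]
top base [0.56044106 0.02688769 0.105     ]
side base [0.56547709 0.02423653 0.105     ]
top thick base from tip [ 0.67001204 -0.00683697  0.105     ] ->thin [0.56671168 0.0309656  0.105     ]
side thick base from tip [ 0.66944131 -0.00897919  0.105     ] ->thin [0.56614095 0.02882337 0.105     ]
[0.43559885 0.07882739 0.37013855]
stand [ 0.60071132 -0.00620953  0.012     ]
thin base in stand: xl -0.01997931655481147 y -0.04640365710765149
```

```bash
python3 - <<'E'
from h import *
y=np.array([.943,-.333,0]);y/=np.linalg.norm(y)
R=np.c_[-y,[-y[1],y[0],0],[0,0,-1]]
plan(R,[.5404,-.2945,.19])
E
```

```text
total cm [-14.7  -31.8   11.04] rad [ 0.    -0.001  0.002]
n 8 row [-1.84, -3.973, 1.38, 0.0, -0.0, 0.0]
```

```bash
python3 -m pendant '[[[-1.47,-3.18,0,0,0,0],[-1.47,-3.18,0,0,0,0],[-1.47,-3.18,0,0,0,0],[-1.47,-3.18,0.5,0,0,0],[-1.47,-3.18,1,0,0,0],[-1.47,-3.18,1.5,0,0,0],[-1.47,-3.18,2,0,0,0],[-1.47,-3.18,2,0,0,0],[-1.47,-3.18,2,0,0,0],[-1.47,-3.18,2.04,0,0,0],[0,0,0,0,0,0],[0,0,0,0,0,0]]]'; python3 - <<'E'
from h import *
import pickle
c=camera("wrist");pickle.dump(c,open("w2.pkl","wb"));save(c,"w2")
E
```

```text
clock: 3.3
position: [0.541, -0.2937, 0.1896]
ee_rot: [[-0.944, 0.331, -0.001], [0.331, 0.944, 0.001], [0.002, 0.001, -1.0]]
wrist_force: [-0.4, 0.3, 0.2]
opening: 0.998
```

View pics/w2.png

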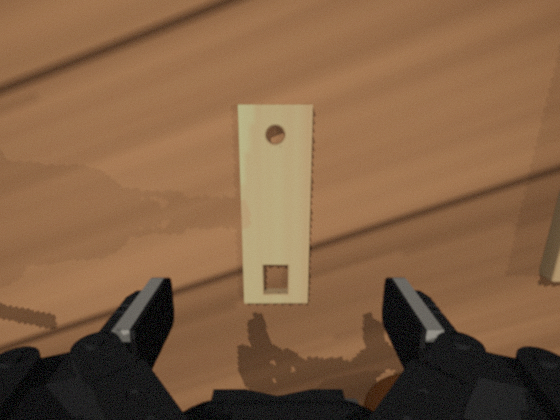

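```bash
python3 - <<'E'
from h import *
import pickle
c=pickle.load(open("w2.pkl","rb"))
hs=cv2.cvtColor(c["img"],cv2.COLOR_BGR2HSV)
m=((hs[...,0]>17)&(hs[...,0]<40)&(hs[...,2]>110)).astype(np.uint8)[90:320,225:330]
cs,_=cv2.findContours(m,cv2.RETR_CCOMP,cv2.CHAIN_APPROX_NONE)
for q in cs:
    if cv2.contourArea(q)>100:
        W=np.array([onplane(c,(p[0][0]+225,p[0][1]+90),.010)[:2] for p in q])
        r=cv2.minAreaRect((W*1000).astype(np.float32)); print(cv2.contourArea(q),np.round(r[0],1),np.round(r[1],1),round(r[2],2))
W=[onplane(c,p,.010) for p in((238.5,104.5),(313.5,104),(309,303.5),(243,304))];print(np.round(W,4),np.mean(W,0))
s=state();print(s["position"],(np.mean(W,0)-s["position"])@s["ee_rot"])
E
```

```text
13448.5 [ 539.9 -295.5] [ 51.1 150.5] 70.76
754.5 [ 591.3 -313.2] [21.1 25.7] 70.61
331.0 [ 487.5 -277. ] [13.4 13.9] 25.89
[[ 0.4612 -0.2934  0.01  ]
 [ 0.4775 -0.2461  0.01  ]
 [ 0.6201 -0.2953  0.01  ]
 [ 0.6032 -0.3447  0.01  ]] [ 0.54051025 -0.2948849   0.01      ]
[ 0.5412912  -0.29332951  0.19032228] [ 9.80985487e-05 -1.81665162e-03  1.80321503e-01]
```

```bash
python3 - <<'E'
from h import *
import pickle
c=pickle.load(open("w2.pkl","rb"));s=state()
for p,yy in(((172,279),.0425),((148,279),.0425),((385,279),.0425),((172,300),.0425),((411,279),.0425)):
    o,d=ray(c,p);o=(o-s["position"])@s["ee_rot"];d=d@s["ee_rot"];yy=np.sign(d[1])*yy
    k=(yy-o[1])/d[1];print(p,np.round(o+k*d,4))
save(c,"w2f",(90,260,400,160),2)
E
```

```text
(172, 279) [ 0.0097 -0.0425  0.0591]
(148, 279) [ 0.022  -0.0425  0.0356]
(385, 279) [0.0088 0.0425 0.0605]
(172, 300) [ 0.0017 -0.0425  0.0567]
(411, 279) [0.0219 0.0425 0.0354]
```

View pics/w2f.png

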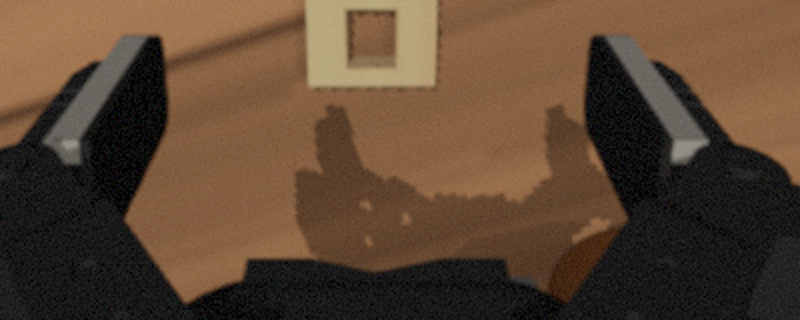

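```bash
python3 -m pendant '[[[0,-0.18,1,0,0,0],[0,0,2,0,0,0],[0,0,2,0,0,0],[0,0,2,0,0,0],[0,0,2,0,0,0],[0,0,1.5,0,0,0],[0,0,1,0,0,0],[0,0,0.5,0,0,0],[0,0,0,0,0,0],[0,0,0,0,0,0]]]' && python3 -m pendant '[[[0,0,0,0,0,0],[0,0,0,0,0,0],[0,0,0,0,0,0],[0,0,0,0,0,0],[0,0,0,0,0,0],[0,0,0,0,0,0],[0,0,0,0,0,0]]]' 1 50; python3 - <<'E'
from h import *
import pickle
c=camera("wrist");pickle.dump(c,open("w3.pkl","wb"));save(c,"w3")
E
```

```text
clock: 4.35
position: [0.541, -0.2965, 0.0709]
ee_rot: [[-0.944, 0.33, 0.001], [0.33, 0.944, -0.0], [-0.001, -0.0, -1.0]]
wrist_force: [0.4, 0.9, 0.6]
opening: 1.002
clock: 5.05
position: [0.5409, -0.2966, 0.0711]
ee_rot: [[-0.944, 0.331, 0.001], [0.331, 0.944, -0.0], [-0.001, -0.0, -1.0]]
wrist_force: [-2.1, 0.4, 5.2]
opening: 0.564
```

View pics/w3.png

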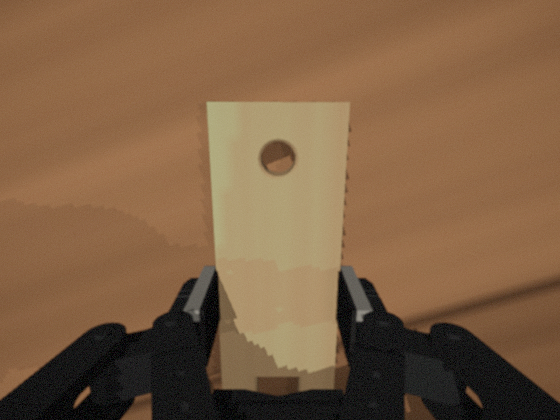

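```bash
python3 -m pendant '[[[0,0,-0.5,0,0,0],[0,0,-1,0,0,0],[0,0,-2,0,0,0],[0,0,-3.5,0,0,0],[0,0,-4,0,0,0],[0,0,-4,0,0,0],[0,0,-4,0,0,0],[0,0,-3,0,0,0],[0,0,0,0,0,0],[0,0,0,0,0,0]]]'; python3 - <<'E'
from h import *
import pickle
c=camera("wrist");s=state();pickle.dump((c,s),open("w4.pkl","wb"));save(c,"w4")
sd=camera("side");save(sd,"s4",(200,180,240,180),3)
print(s["wrist_force"])
E
```

```text
clock: 6.1
position: [0.5406, -0.2964, 0.2914]
ee_rot: [[-0.944, 0.331, 0.002], [0.331, 0.944, -0.001], [-0.002, -0.0, -1.0]]
wrist_force: [-0.7, -0.1, -0.2]
opening: 0.57
[ 0.30871343  0.40918771 -0.8951921 ]
```

View pics/w4.png

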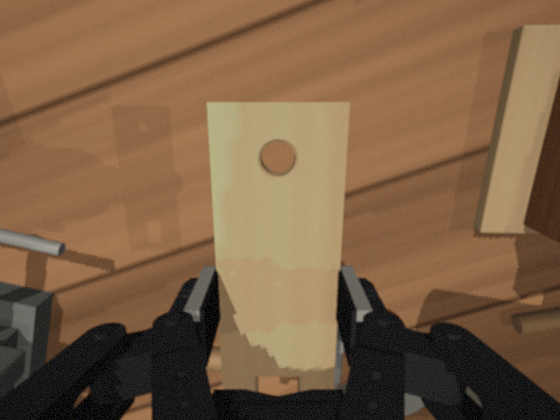

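View pics/s4.png

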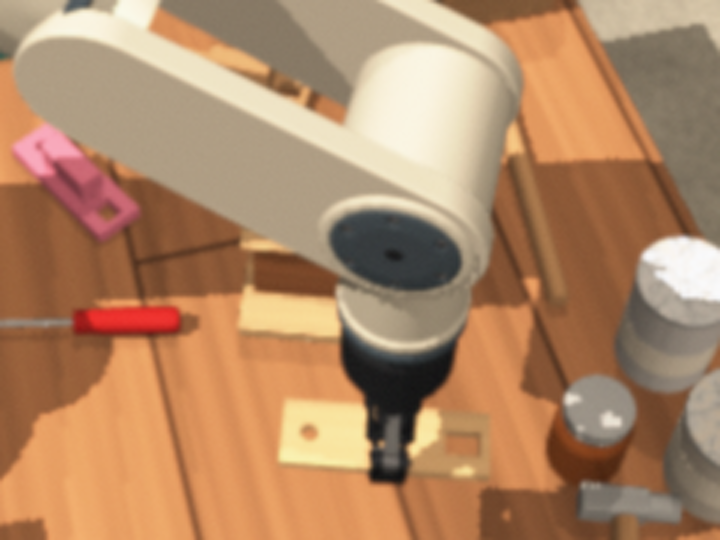

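```bash
python3 - <<'E'
from h import *
import pickle
c,s=pickle.load(open("w4.pkl","rb"))
p0,R=s["position"],s["ee_rot"]
def tl(p,z):
    o,d=ray(c,p);o=(o-p0)@R;d=d@R;return o+d*(z-o[2])/d[2]
g=cv2.cvtColor(c["img"],cv2.COLOR_BGR2HSV);save(c,"w4h",(240,90,80,100),6)
m=((g[...,0]>17)&(g[...,0]<40)).astype(np.uint8)[95:260,200:360]
cs,_=cv2.findContours(m,cv2.RETR_CCOMP,cv2.CHAIN_APPROX_NONE)
for q in cs:
    if cv2.contourArea(q)>100:
        M=cv2.moments(q);cc=(M["m10"]/M["m00"]+200,M["m01"]/M["m00"]+95);r=cv2.boundingRect(q);print(cv2.contourArea(q),cc,r,tl(cc,.0611))
for p in((207.5,102),(350,102),(215,250),(342.5,250),(258,377),(299,377)):print(p,np.round(tl(p,.0611),4))
E
```

```text
20790.0 (276.9649190315857, 178.9156004489338) (6, 7, 143, 158) [ 0.0483471  -0.00042685  0.0611    ]
1139.5 (277.38745063624395, 157.62030130174054) (58, 44, 41, 39) [ 0.05632857 -0.00025615  0.0611    ]
(207.5, 102) [ 0.0758 -0.0248  0.0611]
(350, 102) [0.0757 0.0253 0.0611]
(215, 250) [ 0.0195 -0.0252  0.0611]
(342.5, 250) [0.0194 0.0257 0.0611]
(258, 377) [-0.0421 -0.0091  0.0611]
(299, 377) [-0.0422  0.0093  0.0611]
```

View pics/w4h.png

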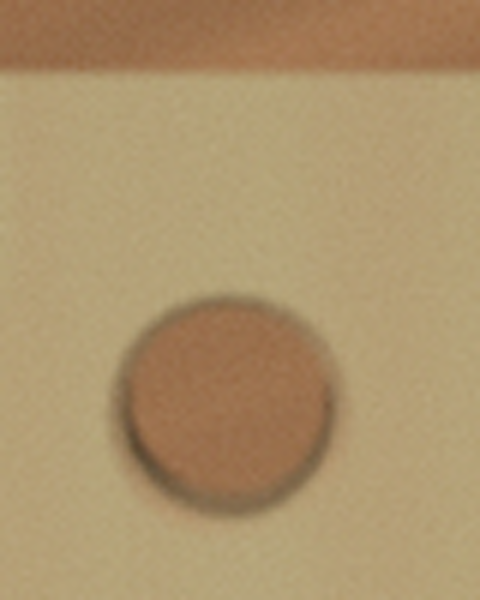

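```bash
cat >> h.py <<'E'
PS=np.radians(-20.1)
YS=np.array([np.cos(PS),np.sin(PS),0]);XS=np.array([YS[1],-YS[0],0])*np.cos(np.pi/6)+np.array([0,0,.5]);ZS=np.cross(XS,YS)
RS=np.c_[-YS,-XS,-ZS]
THIN=np.array([.564,.0285,.105])
def tcp_for(h,off=(.056,0,.0661)): return THIN+ZS*h-RS@np.array(off)
E
python3 - <<'E'
from h import *
print(RS, np.linalg.det(RS),tcp_for(.08))
plan(RS,tcp_for(.08))
print(state()["joint_pos"])
E
```

```text
[[-0.93909425  0.29761803 -0.17182985]
 [ 0.34365969  0.81327948 -0.46954713]
 [-0.         -0.5        -0.8660254 ]] 0.9999999999999999 [0.64169362 0.07785589 0.23152631]
total cm [ 2.74 38.65  5.8 ] rad [0.524 0.002 0.014]
n 9 row [0.331, 4.374, -0.368, 0.058, 0.0, 0.002]
[-2.88721681e+01  2.02358667e+01  9.55365824e+01 -9.86932984e-05
  6.43280707e+01 -9.95749680e+01]
```

```bash
python3 - <<'E'
from h import *
plan(RS,tcp_for(.08),12)
E
```

```text
total cm [ 2.74 38.65  5.8 ] rad [0.524 0.002 0.014]
n 12 row [0.249, 3.279, -0.3, 0.044, 0.0, 0.001]
```

```bash
python3 -m pendant '[[[0.25,3.28,-0.3,0.044,0,0.001],[0.25,3.28,-0.3,0.044,0,0.001],[0.25,3.28,-0.3,0.044,0,0.001],[0.25,3.28,-0.3,0.044,0,0.001],[0.25,3.28,-0.3,0.044,0,0.001],[0.25,3.28,-0.3,0.044,0,0.001],[0.25,3.28,-0.3,0.044,0,0.001],[0.25,3.28,-0.3,0.044,0,0.001],[0.25,3.28,-0.3,0.044,0,0.001],[0.25,3.28,-0.3,0.044,0,0.001],[0.25,3.28,-0.3,0.044,0,0.001],[0.25,3.28,-0.3,0.044,0,0.001]]]'; python3 -m pendant '[[[0,0,0,0,0,0],[0,0,0,0,0,0]]]';python3 - <<'E'
from h import *
plan(RS,tcp_for(.08),1)
plan(RS,tcp_for(.05),1)
print(state()["joint_pos"])
c=camera("wrist");save(c,"w5")
E
```

```text
clock: 7.4
position: [0.6416, 0.0789, 0.2296]
ee_rot: [[-0.94, 0.295, -0.171], [0.341, 0.81, -0.476], [-0.001, -0.506, -0.862]]
wrist_force: [-0.2, -0.8, -1.3]
opening: 0.571
clock: 7.6
position: [0.6413, 0.078, 0.2295]
ee_rot: [[-0.941, 0.293, -0.172], [0.34, 0.812, -0.475], [-0.0, -0.505, -0.863]]
wrist_force: [0.6, -0.2, -0.9]
opening: 0.569
total cm [-0.04 -0.11 -0.18] rad [-0.006  0.002  0.004]
n 1 row [-0.045, -0.108, -0.176, -0.006, 0.002, 0.004]
total cm [-0.04 -0.09  2.82] rad [-0.006  0.002  0.004]
n 1 row [-0.038, -0.089, 2.824, -0.006, 0.002, 0.004]
[ 16.59169156  34.4002217   85.9476208  -24.40047357  79.81400732
 -44.85221458]
```

View pics/w5.png

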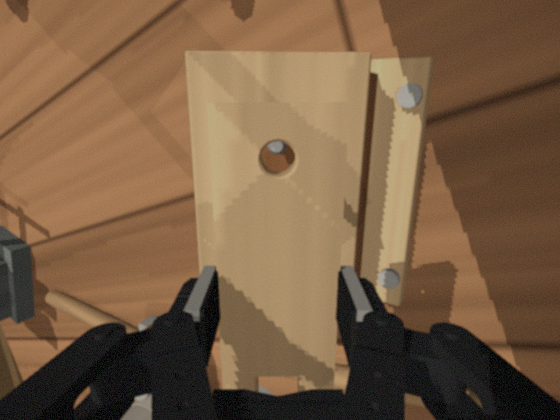

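```bash
cat >> h.py <<'E'
def tl(c,s,p,z):
    o,d=ray(c,p);o=(o-s["position"])@s["ee_rot"];d=d@s["ee_rot"];return o+d*(z-o[2])/d[2]
E
python3 - <<'E'
from h import *
import pickle
c=camera("wrist");s=state();pickle.dump((c,s),open("w5.pkl","wb"))
a=cv2.resize(c["img"][125:195,240:320],None,fx=5,fy=5,interpolation=cv2.INTER_CUBIC);b=cv2.resize(c["img"][350:420,220:300],None,fx=5,fy=5,interpolation=cv2.INTER_CUBIC)
cv2.imwrite("pics/w5c.png",np.clip(np.hstack([a,b])*1.5,0,255))
E
```

```text
[ WARN:0@2.947] global loadsave.cpp:1063 imwrite_ Unsupported depth image for selected encoder is fallbacked to CV_8U.
```

View pics/w5c.png

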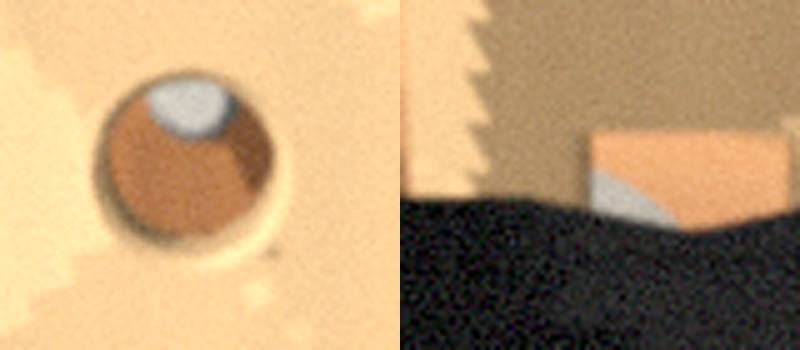

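```bash
python3 - <<'E'
from h import *
import pickle
c,s=pickle.load(open("w5.pkl","rb"))
for z in(.108,.113):
    print(z,np.round(tl(c,s,(278,143),z),4))
    for p in((259.3,384.5),(269,389),(275.5,395.5)):print(p,np.round(tl(c,s,p,z),4))
print("RS in tool",np.round(s["ee_rot"].T@ZS,4))
h=.078
E
```

```text
0.108 [0.058  0.0009 0.108 ]
(259.3, 384.5) [-0.0865 -0.0105  0.108 ]
(269, 389) [-0.0898 -0.0046  0.108 ]
(275.5, 395.5) [-0.0946 -0.0007  0.108 ]
0.113 [0.0575 0.0009 0.113 ]
(259.3, 384.5) [-0.0911 -0.0108  0.113 ]
(269, 389) [-0.0945 -0.0048  0.113 ]
(275.5, 395.5) [-0.0995 -0.0007  0.113 ]
RS in tool [-0.0029 -0.005  -1.    ]
```

```bash
python3 -m pendant '[[[0.18,0.1,0.4,-0.006,0.002,0.004],[0,0,0.8,0,0,0],[0,0,0.8,0,0,0],[0,0,0.6,0,0,0],[0,0,0,0,0,0],[0,0,0,0,0,0]]]';python3 - <<'E'
from h import *
import pickle
c=camera("wrist");s=state();pickle.dump((c,s),open("w6.pkl","wb"))
t=camera("top");sd=camera("side");pickle.dump((t,sd),open("ts6.pkl","wb"))
a=cv2.resize(c["img"][115:195,230:330],None,fx=5,fy=5,interpolation=cv2.INTER_CUBIC)
cv2.imwrite("pics/w6c.png",np.clip(a*1.5,0,255).astype(np.uint8));save(c,"w6")
save(sd,"s6",(240,190,150,110),5);save(t,"t6",(260,120,150,110),5)
print(np.round(s["ee_rot"].T@np.c_[XS,YS,ZS],4),s["wrist_force"])
E
```

```text
clock: 8.3
position: [0.6361, 0.0665, 0.2084]
ee_rot: [[-0.938, 0.301, -0.17], [0.346, 0.813, -0.469], [-0.003, -0.499, -0.867]]
wrist_force: [-0.2, 0.3, -0.2]
opening: 0.564
[[-0.0035 -1.     -0.0021]
 [-1.      0.0035  0.0017]
 [-0.0017  0.0021 -1.    ]] [ 0.18377774 -0.1758413  -0.06892631]
```

View pics/w6c.png

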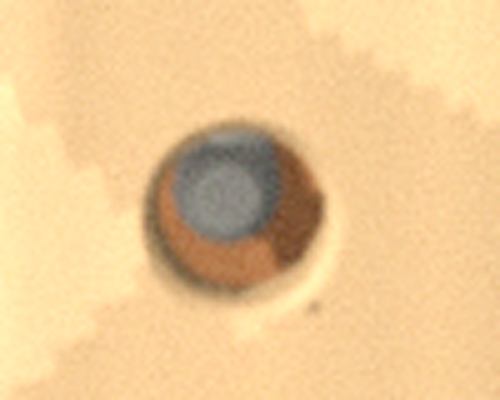

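View pics/s6.png

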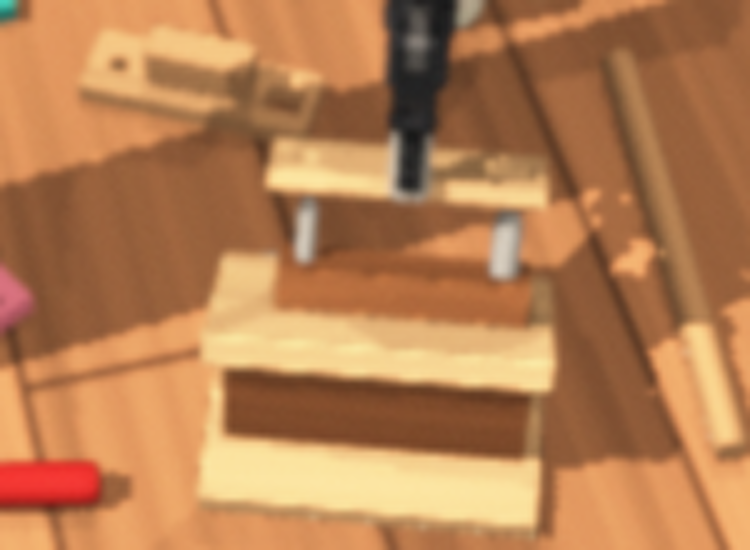

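View pics/t6.png

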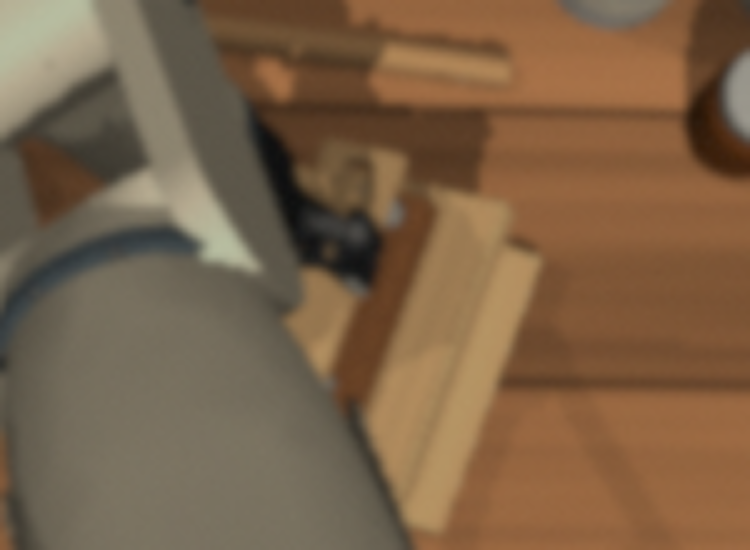

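View pics/w6.png

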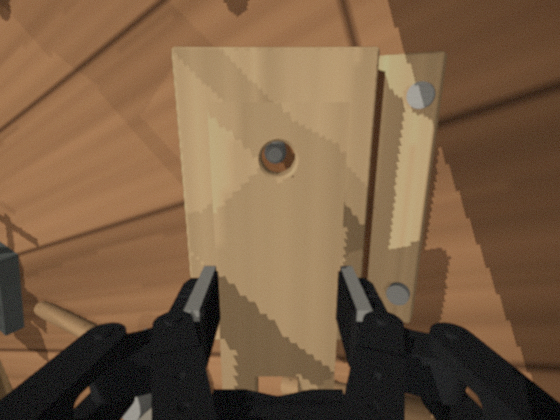

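```bash
python3 - <<'E'
from h import *
import pickle
c,s=pickle.load(open("w6.pkl","rb"))
print("tip",tl(c,s,(275.1,155.5),.082),"hole",tl(c,s,(277,157),.0611),tl(c,s,(277.4,157.6),.0611))
for p in((172.5,47.5),(189.5,265),(378,47),(362,265)):print(p,np.round(tl(c,s,p,.143),4))
E
```

```text
tip [ 0.05531416 -0.00109314  0.082     ] hole [ 0.05767559 -0.0002365   0.0611    ] [ 5.74573309e-02 -9.10596040e-05  6.11000000e-02]
(172.5, 47.5) [ 0.1048 -0.0568  0.143 ]
(189.5, 265) [-0.0241 -0.0575  0.143 ]
(378, 47) [0.1048 0.0542 0.143 ]
(362, 265) [-0.0243  0.0547  0.143 ]
```

```bash
python3 -m pendant '[[[-0.2,-0.1,0.3,0,0,0],[0,0,0.4,0,0,0],[0,0,0,0,0,0],[0,0,0,0,0,0]]]';python3 - <<'E'
from h import *
import pickle
c=camera("wrist");s=state();pickle.dump((c,s),open("w7.pkl","wb"))
a=cv2.resize(c["img"][115:195,230:330],None,fx=5,fy=5,interpolation=cv2.INTER_CUBIC)
cv2.imwrite("pics/w7c.png",np.clip(a*1.5,0,255).astype(np.uint8))
sd=camera("side");save(sd,"s7",(280,200,80,60),9)
print(s["wrist_force"])
E
```

```text
clock: 8.85
position: [0.6364, 0.0619, 0.2028]
ee_rot: [[-0.938, 0.301, -0.17], [0.346, 0.813, -0.469], [-0.003, -0.499, -0.867]]
wrist_force: [-0.3, -0.8, -0.6]
opening: 0.566
[ 0.52321601  0.4213031  -0.12916967]
```

View pics/w7c.png

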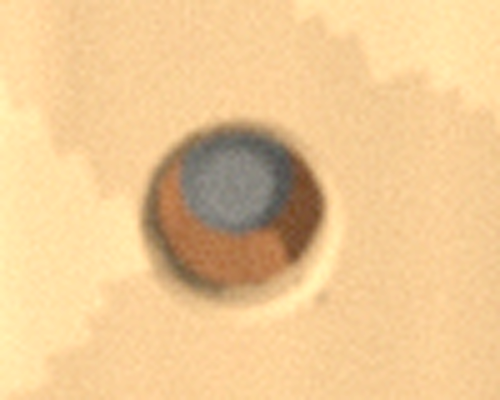

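View pics/s7.png

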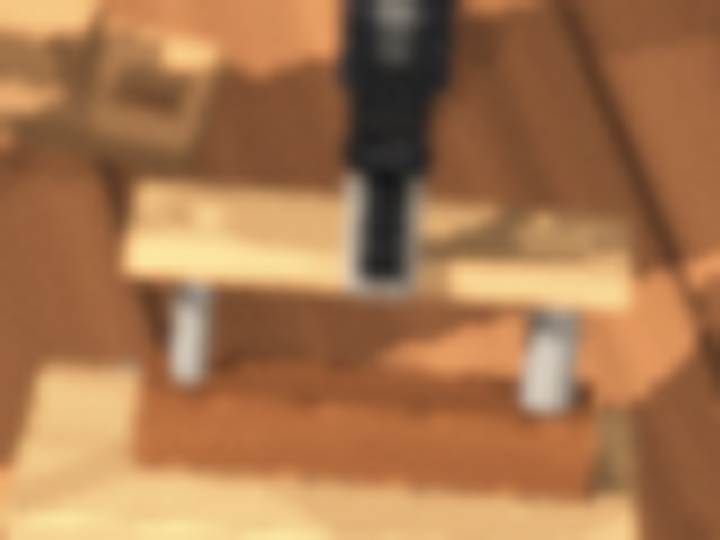

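```bash
python3 - <<'E'
from h import *
import pickle
c,s=pickle.load(open("w7.pkl","rb"))
for z in(.072,.075,.078):print("tip",tl(c,s,(277.1,152.1),z))
print("hole",tl(c,s,(277,157),.0611),tl(c,s,(277.1,158),.0711))
E
```

```text
tip [ 0.05797951 -0.00015362  0.072     ]
tip [ 0.05758986 -0.00016028  0.075     ]
tip [ 0.05720022 -0.00016694  0.078     ]
hole [ 0.05762113 -0.00016966  0.0611    ] [ 0.05579466 -0.00015646  0.0711    ]
```

```bash
python3 -m pendant '[[[0,0,0.3,0,0,0],[0,0,0.3,0,0,0],[0,0,0.3,0,0,0],[0,0,0.3,0,0,0],[0,0,0.3,0,0,0],[0,0,0,0,0,0]]]';python3 - <<'E'
from h import *
import pickle
c=camera("wrist");s=state()
a=cv2.resize(c["img"][115:195,230:330],None,fx=5,fy=5,interpolation=cv2.INTER_CUBIC)
cv2.imwrite("pics/w8c.png",np.clip(a*1.5,0,255).astype(np.uint8))
sd=camera("side");save(sd,"s8",(280,200,80,60),9)
print(s["wrist_force"],s["moment"])
E
```

```text
clock: 9.55
position: [0.6338, 0.0547, 0.1895]
ee_rot: [[-0.938, 0.301, -0.17], [0.346, 0.813, -0.469], [-0.003, -0.499, -0.867]]
wrist_force: [-0.3, 0.5, -0.1]
opening: 0.567
[ 1.35572366 -0.88465691  0.07983241] [ 0.26113207 -0.13147327 -0.04609135]
```

View pics/w8c.png

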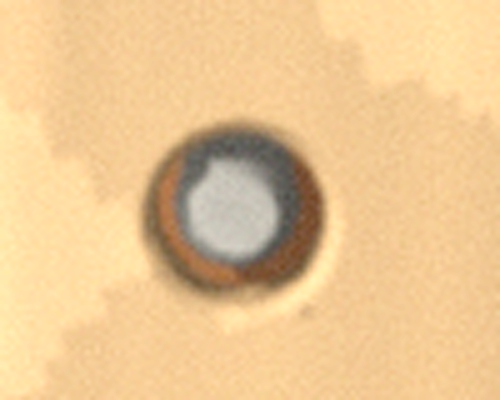

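View pics/s8.png

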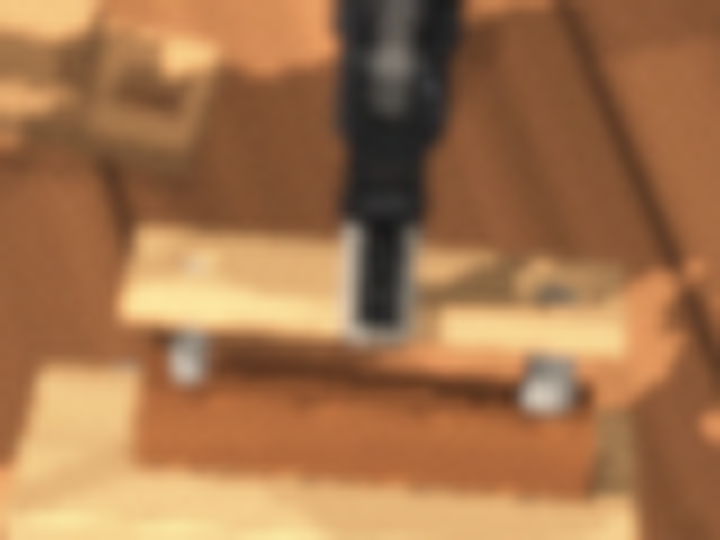

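```bash
python3 -m pendant '[[[0,0,0.4,0,0,0],[0,0,0.4,0,0,0],[0,0,0.4,0,0,0],[0,0,0.4,0,0,0],[0,0,0.3,0,0,0],[0,0,0.2,0,0,0],[0,0,0,0,0,0]]]';python3 - <<'E'
from h import *
s=state();print(s["wrist_force"],s["moment"])
E
```

```text
clock: 10.35
position: [0.6303, 0.045, 0.1715]
ee_rot: [[-0.938, 0.301, -0.17], [0.346, 0.813, -0.469], [-0.003, -0.499, -0.867]]
wrist_force: [0.1, -0.1, -1.3]
opening: 0.567
[ 0.11711579 -0.11695657 -1.34010352] [ 0.29275011 -0.1010679   0.03046736]
```

```bash
python3 -m pendant '[[[0,0,0.2,0,0,0],[0,0,0.1,0,0,0],[0,0,0,0,0,0]]]';python3 -m pendant '[[[0,0,0.1,0,0,0],[0,0,0.1,0,0,0],[0,0,0,0,0,0]]]';python3 - <<'E'
from h import *
s=state();print(s["wrist_force"]@ZS,s["wrist_force"],s["moment"])
sd=camera("side");save(sd,"s9",(280,200,80,60),9)
E
```

```text
clock: 10.65
position: [0.6299, 0.0437, 0.1691]
ee_rot: [[-0.938, 0.301, -0.17], [0.345, 0.813, -0.469], [-0.003, -0.499, -0.867]]
wrist_force: [-0.1, -0.5, 0.3]
opening: 0.566
clock: 10.95
position: [0.6295, 0.0427, 0.1673]
ee_rot: [[-0.938, 0.301, -0.17], [0.345, 0.813, -0.469], [-0.003, -0.499, -0.867]]
wrist_force: [0.0, -0.1, -0.9]
opening: 0.569
-0.8067350428340918 [ 0.00792366 -0.0950428  -0.88157863] [ 0.23900665 -0.05139154  0.01799328]
```

View pics/s9.png

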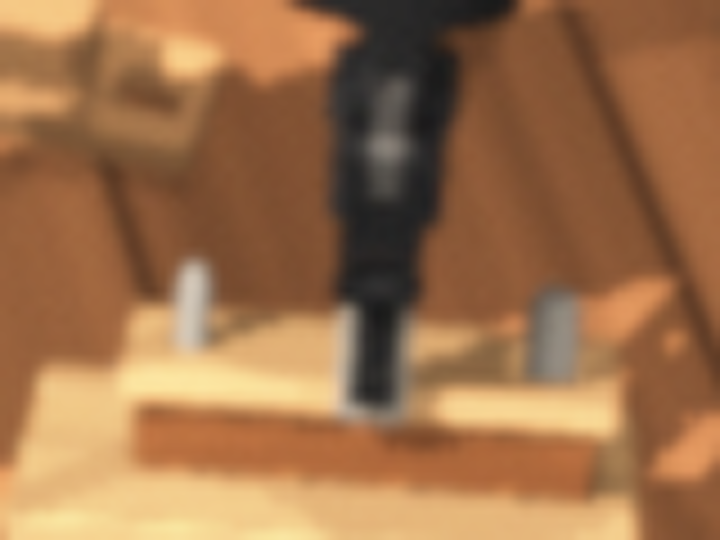

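```bash
python3 -m pendant '[[[0,0,0.1,0,0,0],[0,0,0,0,0,0]]]';python3 -m pendant '[[[0,0,0.1,0,0,0],[0,0,0,0,0,0]]]';python3 -m pendant '[[[0,0,0.1,0,0,0],[0,0,0,0,0,0]]]'
```

```text
clock: 11.2
position: [0.6295, 0.0423, 0.1665]
ee_rot: [[-0.938, 0.301, -0.169], [0.345, 0.813, -0.469], [-0.003, -0.499, -0.867]]
wrist_force: [0.1, 0.1, 0.7]
opening: 0.57
clock: 11.4
position: [0.6295, 0.0422, 0.1664]
ee_rot: [[-0.938, 0.301, -0.169], [0.345, 0.813, -0.469], [-0.004, -0.498, -0.867]]
wrist_force: [-1.3, 4.3, 5.0]
opening: 0.569
clock: 11.6
position: [0.6295, 0.0422, 0.1664]
ee_rot: [[-0.938, 0.302, -0.169], [0.346, 0.813, -0.469], [-0.004, -0.498, -0.867]]
wrist_force: [-2.3, 6.8, 11.0]
opening: 0.564
```

```bash
python3 -m pendant '[[[0,0,-0.1,0,0,0],[0,0,0,0,0,0],[0,0,0,0,0,0],[0,0,0,0,0,0],[0,0,0,0,0,0]]]' 0 && python3 -m pendant '[[[0,0,-0.5,0,0,0],[0,0,-1,0,0,0],[0,0,-2,0,0,0],[0,0,-3,0,0,0],[0,0,-3,0,0,0],[0,0,-3,0,0,0],[0,0,0,0,0,0]]]';python3 - <<'E'
from h import *
c=camera("wrist");s=state();save(c,"w10");sd=camera("side");save(sd,"s10",(280,200,80,60),9);print(s["joint_pos"])
import pickle;pickle.dump((c,s),open("w10.pkl","wb"))
E
```

```text
clock: 12.1
position: [0.6292, 0.0417, 0.1655]
ee_rot: [[-0.938, 0.301, -0.17], [0.346, 0.813, -0.469], [-0.003, -0.499, -0.867]]
wrist_force: [0.5, 0.2, -0.7]
opening: 0.998
clock: 12.8
position: [0.6526, 0.1028, 0.2788]
ee_rot: [[-0.939, 0.303, -0.163], [0.344, 0.815, -0.467], [-0.009, -0.495, -0.869]]
wrist_force: [-0.2, -0.0, -0.5]
opening: 0.999
[ 18.02823831  32.86260122  81.88670191 -23.28738346  84.87354655
 -45.55105466]
```

View pics/w10.png

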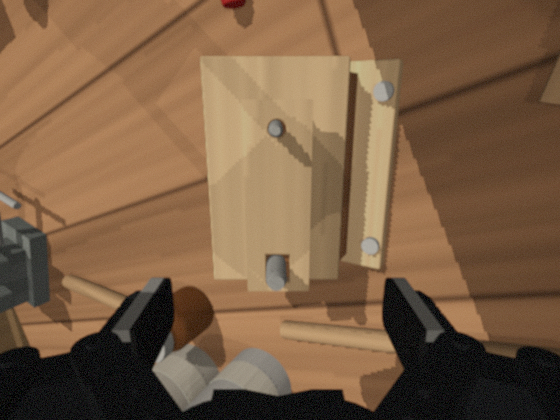

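View pics/s10.png

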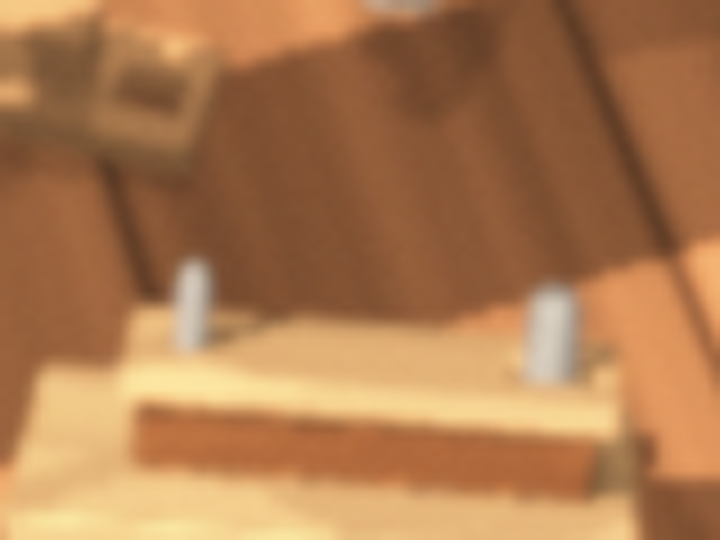

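```bash
python3 - <<'E'
from h import *
import pickle
t,s=pickle.load(open("cam0.pkl","rb"))
print("glue cap",onplane(t,(239,139),.15), onplane(s,(330,158),.15))
y=np.array([.0962,-.0574,0]);y/=np.linalg.norm(y)
R=np.c_[-y,[-y[1],y[0],0],[0,0,-1]]
plan(R,[.555,.246,.24],12)
E
```

```text
glue cap [0.72327015 0.28440164 0.15      ] [0.72628172 0.27847241 0.15      ]
total cm [14.   10.65 -2.15] rad [-0.519  0.053  0.181]
n 12 row [1.242, 0.814, 0.058, -0.043, 0.004, 0.015]
```

```bash
python3 -m pendant '[[[1.24,0.81,0.06,-0.043,0.004,0.015],[1.24,0.81,0.06,-0.043,0.004,0.015],[1.24,0.81,0.06,-0.043,0.004,0.015],[1.24,0.81,0.06,-0.043,0.004,0.015],[1.24,0.81,0.06,-0.043,0.004,0.015],[1.24,0.81,0.06,-0.043,0.004,0.015],[1.24,0.81,0.06,-0.043,0.004,0.015],[1.24,0.81,0.06,-0.043,0.004,0.015],[1.24,0.81,0.06,-0.043,0.004,0.015],[1.24,0.81,0.06,-0.043,0.004,0.015],[1.24,0.81,0.06,-0.043,0.004,0.015],[1.24,0.81,0.06,-0.043,0.004,0.015]]]';python3 -m pendant '[[[0,0,0,0,0,0],[0,0,0,0,0,0]]]';python3 - <<'E'
from h import *
c=camera("wrist");s=state();save(c,"w11")
import pickle;pickle.dump((c,s),open("w11.pkl","wb"))
E
```

```text
clock: 14.1
position: [0.5536, 0.2445, 0.2374]
ee_rot: [[-0.859, 0.513, 0.0], [0.513, 0.859, -0.005], [-0.002, -0.004, -1.0]]
wrist_force: [-0.2, -0.4, -1.0]
opening: 0.998
clock: 14.3
position: [0.5543, 0.244, 0.238]
ee_rot: [[-0.86, 0.511, -0.0], [0.511, 0.86, -0.007], [-0.004, -0.006, -1.0]]
wrist_force: [-0.4, 0.4, -0.1]
opening: 0.999
```

View pics/w11.png

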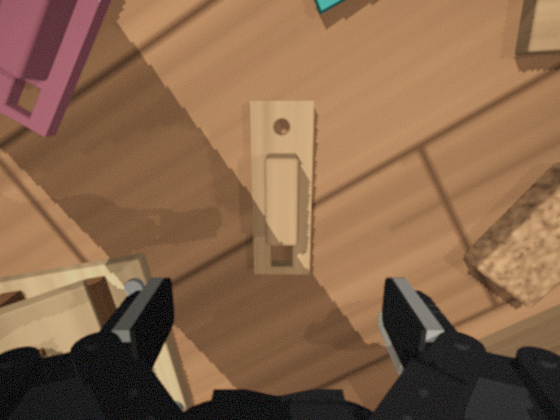

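```bash
python3 - <<'E'
from h import *
import pickle
c,s=pickle.load(open("w11.pkl","rb"))
print(s["position"])
def go(ps,z):
    W=np.array([onplane(c,p,z) for p in ps]);d=(W[3]-W[0]+W[2]-W[1])/2
    print(np.round(W.mean(0),4),np.degrees(np.arctan2(d[1],d[0])),np.linalg.norm(d),np.linalg.norm(W[1]-W[0]));return W.mean(0),d/np.linalg.norm(d)
m1,d1=go(((265,155),(299,155),(297,245),(269,245)),.046)
m2,d2=go(((249.5,101),(314.5,101),(311,274.5),(254.5,274.5)),.014)
y=d1+d2;y[2]=0;y/=np.linalg.norm(y)
R=np.c_[-y,[-y[1],y[0],0],[0,0,-1]]
m=(m1+m2)/2
plan(R,[m[0],m[1],.094],1)
E
```

```text
[0.55463797 0.24403925 0.23814559]
[0.5521 0.248  0.046 ] -29.956012462287077 0.07080329947732542 0.024802502956077326
[0.5542 0.2468 0.014 ] -30.334572912222733 0.15032775087936617 0.05079981667835808
total cm [ 0.35  0.3  14.41] rad [-0.006  0.004 -0.011]
n 1 row [0.351, 0.295, 14.412, -0.006, 0.004, -0.011]
```

```bash
python3 -m pendant '[[[0.3,0.3,1,-0.006,0.004,-0.011],[0,0,2.5,0,0,0],[0,0,2.5,0,0,0],[0,0,2.5,0,0,0],[0,0,2.5,0,0,0],[0,0,1.5,0,0,0],[0,0,1.3,0,0,0],[0,0,0.8,0,0,0],[0,0,0,0,0,0]]]' && python3 -m pendant '[[[0,0,0,0,0,0],[0,0,0,0,0,0]]]';python3 - <<'E'
from h import *
c=camera("wrist");save(c,"w12")
E
```

```text
clock: 15.25
position: [0.5535, 0.2489, 0.0917]
ee_rot: [[-0.865, 0.502, -0.0], [0.502, 0.865, 0.001], [0.001, 0.001, -1.0]]
wrist_force: [0.3, 0.6, 0.5]
opening: 0.997
clock: 15.45
position: [0.5543, 0.2493, 0.0935]
ee_rot: [[-0.865, 0.502, 0.002], [0.502, 0.865, 0.003], [-0.001, 0.003, -1.0]]
wrist_force: [-0.7, -0.3, 0.9]
opening: 1.003
```

View pics/w12.png

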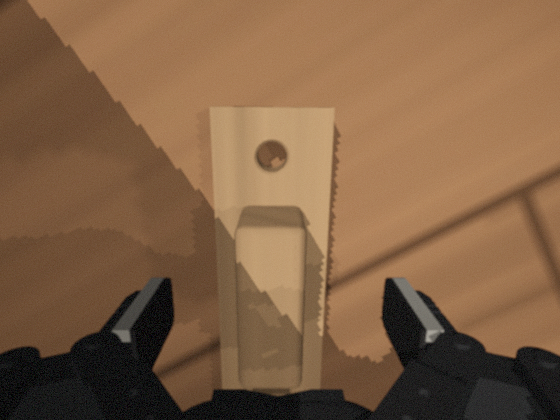

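```bash
python3 -m pendant '[[[0,-0.2,0.1,0,0,0],[0,0,0,0,0,0]]]' && python3 -m pendant '[[[0,0,0,0,0,0],[0,0,0,0,0,0],[0,0,0,0,0,0],[0,0,0,0,0,0],[0,0,0,0,0,0],[0,0,0,0,0,0],[0,0,0,0,0,0],[0,0,0,0,0,0]]]' 1 60;python3 - <<'E'
from h import *
c=camera("wrist");s=state();save(c,"w13");print(s["position"],s["wrist_force"])
import pickle;pickle.dump((c,s),open("w13.pkl","wb"))
E
```

```text
clock: 15.7
position: [0.5526, 0.2472, 0.0918]
ee_rot: [[-0.865, 0.502, 0.001], [0.502, 0.865, 0.002], [0.0, 0.002, -1.0]]
wrist_force: [0.0, 0.5, -0.0]
opening: 0.995
clock: 16.5
position: [0.5529, 0.2474, 0.0917]
ee_rot: [[-0.865, 0.502, 0.001], [0.502, 0.865, 0.002], [-0.0, 0.003, -1.0]]
wrist_force: [0.7, -0.2, 3.6]
opening: 0.295
[0.55289074 0.24743403 0.09170244] [0.08491582 0.62534932 4.04986354]
```

View pics/w13.png

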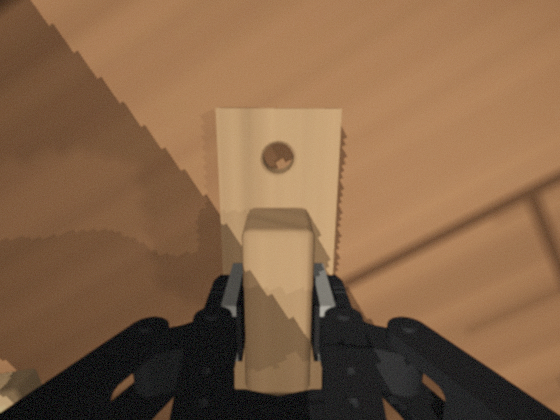

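```bash
python3 -m pendant '[[[0,0,-0.5,0,0,0],[0,0,-1,0,0,0],[0,0,-2.5,0,0,0],[0,0,-3.5,0,0,0],[0,0,-3.5,0,0,0],[0,0,-3.5,0,0,0],[0,0,-2.5,0,0,0],[0,0,-1,0,0,0],[0,0,0,0,0,0],[0,0,0,0,0,0]]]';python3 - <<'E'
from h import *
c=camera("wrist");s=state();save(c,"w14")
import pickle;pickle.dump((c,s),open("w14.pkl","wb"))
for p in((277.5,157),):print(tl(c,s,p,.0777))
for p in((216.5,108.5),(342,108.5),(222,265),(336.5,265)):print(p,np.round(tl(c,s,p,.0777),4))
THIN2=np.array([.6295,.0422,.1664])+RS@np.array([.0565,0,.0711])
print("thin base from home",THIN2)
def tgt(h,x): return THIN2+ZS*h-RS@np.array([x,0,.0917])
plan(RS,tgt(.075,.0555),12);print(tgt(.075,.0555))
E
```

```text
clock: 17.55
position: [0.5519, 0.2467, 0.2704]
ee_rot: [[-0.865, 0.502, -0.001], [0.502, 0.865, 0.001], [0.001, 0.001, -1.0]]
wrist_force: [-0.5, 1.5, -1.7]
opening: 0.293
[ 5.47966664e-02 -3.45220986e-05  7.77000000e-02]
(216.5, 108.5) [ 0.0739 -0.0242  0.0777]
(342, 108.5) [0.0739 0.0255 0.0777]
(222, 265) [ 0.0059 -0.0253  0.0777]
(336.5, 265) [0.0059 0.0267 0.0777]
thin base from home [0.56422407 0.02823197 0.10482559]
total cm [-16.06  -9.09   2.04] rad [ 0.522 -0.048 -0.171]
n 12 row [-1.272, -0.804, 0.385, 0.044, -0.004, -0.014]
[0.64498784 0.08743236 0.24919203]
```

View pics/w14.png

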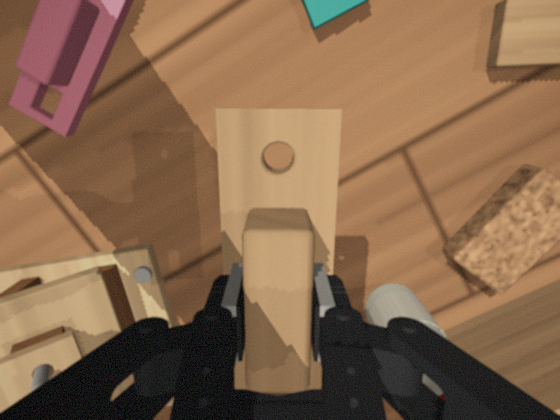

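```bash
python3 -m pendant '[[[-1.27,-0.8,0.385,0.044,-0.004,-0.014],[-1.27,-0.8,0.385,0.044,-0.004,-0.014],[-1.27,-0.8,0.385,0.044,-0.004,-0.014],[-1.27,-0.8,0.385,0.044,-0.004,-0.014],[-1.27,-0.8,0.385,0.044,-0.004,-0.014],[-1.27,-0.8,0.385,0.044,-0.004,-0.014],[-1.27,-0.8,0.385,0.044,-0.004,-0.014],[-1.27,-0.8,0.385,0.044,-0.004,-0.014],[-1.27,-0.8,0.385,0.044,-0.004,-0.014],[-1.27,-0.8,0.385,0.044,-0.004,-0.014],[-1.27,-0.8,0.385,0.044,-0.004,-0.014],[-1.27,-0.8,0.385,0.044,-0.004,-0.014]]]';python3 -m pendant '[[[0,0,0,0,0,0],[0,0,0,0,0,0]]]';python3 - <<'E'
from h import *
THIN2=np.array([.6295,.0422,.1664])+RS@np.array([.0565,0,.0711])
def tgt(h,x): return THIN2+ZS*h-RS@np.array([x,0,.0917])
plan(RS,tgt(.046,.0555),1)
E
```

```text
clock: 18.8
position: [0.6453, 0.0876, 0.2489]
ee_rot: [[-0.938, 0.298, -0.175], [0.345, 0.81, -0.475], [0.0, -0.506, -0.863]]
wrist_force: [1.4, -0.1, -1.6]
opening: 0.294
clock: 19.0
position: [0.645, 0.0885, 0.2493]
ee_rot: [[-0.938, 0.3, -0.174], [0.347, 0.811, -0.472], [-0.0, -0.503, -0.864]]
wrist_force: [-0.3, 0.6, -0.9]
opening: 0.29
total cm [-0.04 -0.07  2.96] rad [-0.004 -0.001 -0.003]
n 1 row [-0.043, -0.067, 2.963, -0.004, -0.001, -0.003]
```

```bash
python3 -m pendant '[[[-0.04,-0.07,0.5,-0.004,-0.001,-0.003],[0,0,1,0,0,0],[0,0,1,0,0,0],[0,0,0.45,0,0,0],[0,0,0,0,0,0],[0,0,0,0,0,0]]]';python3 - <<'E'
from h import *
import pickle
c=camera("wrist");s=state();pickle.dump((c,s),open("w15.pkl","wb"))
sd=camera("side");save(sd,"s15",(280,190,80,60),9)
a=cv2.resize(c["img"][115:195,230:330],None,fx=5,fy=5,interpolation=cv2.INTER_CUBIC)
cv2.imwrite("pics/w15c.png",np.clip(a*1.5,0,255).astype(np.uint8))
E
```

```text
clock: 19.6
position: [0.6408, 0.0736, 0.2259]
ee_rot: [[-0.939, 0.298, -0.17], [0.343, 0.813, -0.47], [-0.002, -0.5, -0.866]]
wrist_force: [0.6, -0.6, -1.7]
opening: 0.292
```

View pics/w15c.png

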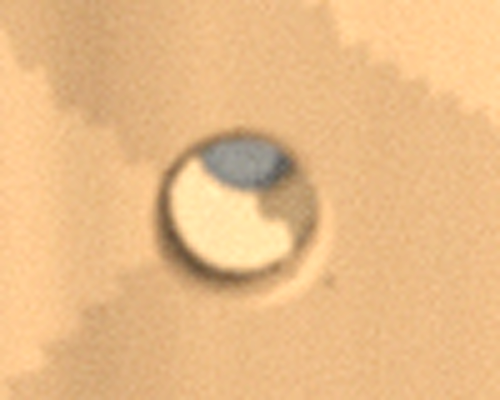

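View pics/s15.png

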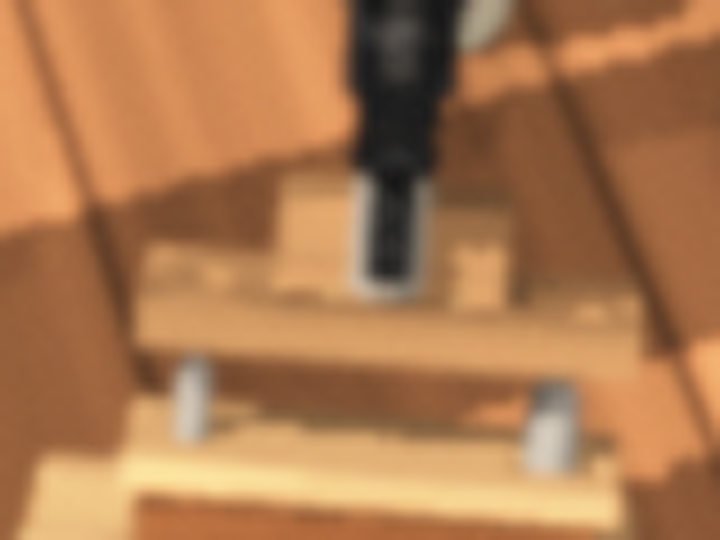

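```bash
python3 - <<'E'
from h import *
import pickle
c,s=pickle.load(open("w15.pkl","rb"))
for z in (.099,.102,.105):print(tl(c,s,(278.5,146.3),z))
print("hole",tl(c,s,(277.6,157),.0777),np.round(s["ee_rot"].T@ZS,4))
E
```

```text
[0.05723798 0.00043153 0.099     ]
[0.05689664 0.00043623 0.102     ]
[0.0565553  0.00044093 0.105     ]
hole [5.53210306e-02 2.43992821e-05 7.77000000e-02] [-2.3e-03  6.0e-04 -1.0e+00]
```

```bash
python3 -m pendant '[[[0.13,0.04,0.3,0,0.002,0],[0,0,0.4,0,0,0],[0,0,0,0,0,0],[0,0,0,0,0,0]]]';python3 - <<'E'
from h import *
import pickle
c=camera("wrist");s=state();pickle.dump((c,s),open("w16.pkl","wb"))
a=cv2.resize(c["img"][115:195,230:330],None,fx=5,fy=5,interpolation=cv2.INTER_CUBIC)
cv2.imwrite("pics/w16c.png",np.clip(a*1.5,0,255).astype(np.uint8))
E
```

```text
clock: 20.1
position: [0.6383, 0.0711, 0.2195]
ee_rot: [[-0.939, 0.298, -0.172], [0.344, 0.813, -0.469], [0.0, -0.5, -0.866]]
wrist_force: [0.1, 0.7, -2.0]
opening: 0.293
```

View pics/w16c.png

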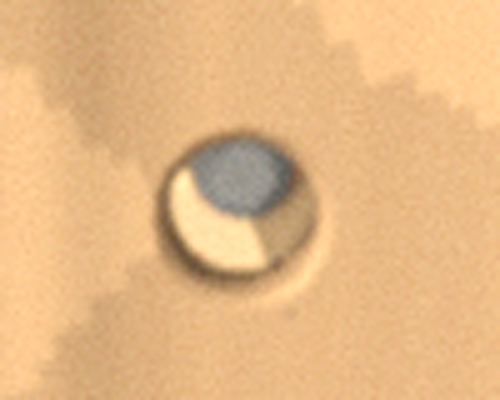

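```bash
python3 - <<'E'
from h import *
import pickle
c,s=pickle.load(open("w16.pkl","rb"))
for z in (.095,):print(tl(c,s,(278.1,151.1),z))
print("hole",tl(c,s,(277.6,157),.0777),np.round(s["ee_rot"].T@ZS,4))
E
```

```text
[0.0554515  0.00029148 0.095     ]
hole [5.52467605e-02 7.29694932e-05 7.77000000e-02] [ 1.e-04  2.e-04 -1.e+00]
```

```bash
python3 -m pendant '[[[0.02,0.02,0.3,0,0,0],[0,0,0.3,0,0,0],[0,0,0.3,0,0,0],[0,0,0.3,0,0,0],[0,0,0,0,0,0]]]';python3 - <<'E'
from h import *
import pickle
c=camera("wrist");s=state()
a=cv2.resize(c["img"][115:195,230:330],None,fx=5,fy=5,interpolation=cv2.INTER_CUBIC)
cv2.imwrite("pics/w17c.png",np.clip(a*1.5,0,255).astype(np.uint8))
sd=camera("side");save(sd,"s17",(280,190,80,60),9);print(s["moment"])
E
```

```text
clock: 20.65
position: [0.636, 0.0654, 0.2086]
ee_rot: [[-0.939, 0.298, -0.173], [0.344, 0.813, -0.47], [0.001, -0.5, -0.866]]
wrist_force: [0.4, -0.2, -1.4]
opening: 0.296
[ 0.36721454 -0.16353223 -0.01293759]
```

View pics/w17c.png

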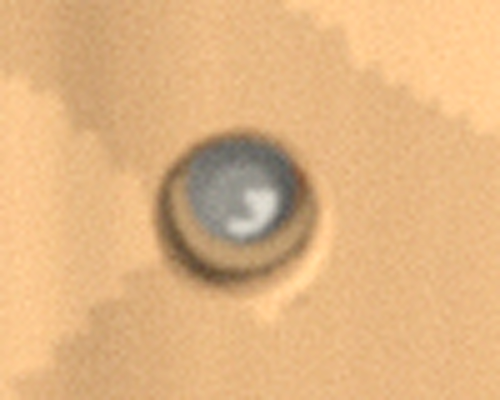

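View pics/s17.png

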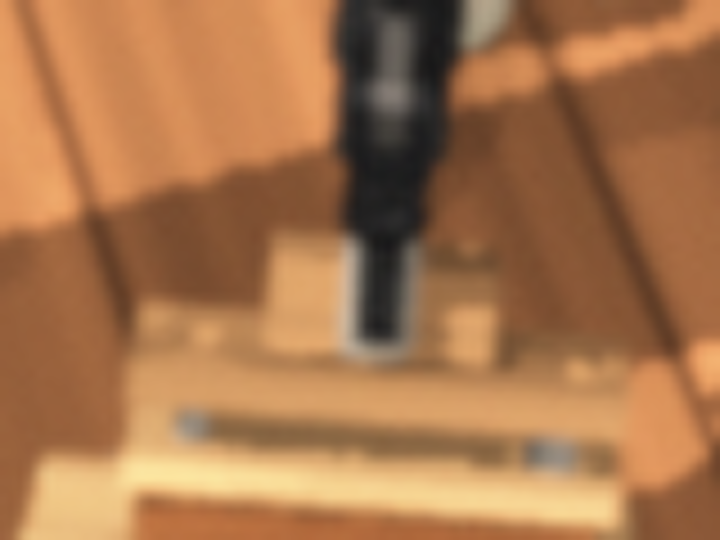

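```bash
python3 -m pendant '[[[0,0,0.4,0,0,0],[0,0,0.4,0,0,0],[0,0,0.4,0,0,0],[0,0,0.3,0,0,0],[0,0,0,0,0,0]]]'; python3 -m pendant '[[[0,0,0.1,0,0,0],[0,0,0.1,0,0,0],[0,0,0,0,0,0]]]';python3 -m pendant '[[[0,0,0.1,0,0,0],[0,0,0,0,0,0]]]'
```

```text
clock: 21.25
position: [0.6333, 0.0584, 0.1956]
ee_rot: [[-0.939, 0.298, -0.173], [0.344, 0.813, -0.47], [0.001, -0.5, -0.866]]
wrist_force: [1.0, -0.1, -1.9]
opening: 0.294
clock: 21.55
position: [0.6333, 0.0578, 0.1944]
ee_rot: [[-0.939, 0.298, -0.172], [0.344, 0.813, -0.469], [-0.0, -0.5, -0.866]]
wrist_force: [-0.2, 0.5, -2.1]
opening: 0.29
clock: 21.75
position: [0.6331, 0.0573, 0.1935]
ee_rot: [[-0.939, 0.298, -0.172], [0.344, 0.813, -0.469], [-0.0, -0.5, -0.866]]
wrist_force: [-0.3, 0.7, -2.3]
opening: 0.296
```

```bash
python3 -m pendant '[[[0,0,0.1,0,0,0],[0,0,0,0,0,0]]]'; python3 -m pendant '[[[0,0,0.1,0,0,0],[0,0,0,0,0,0]]]';python3 -m pendant '[[[0,0,0.1,0,0,0],[0,0,0,0,0,0]]]'
```

```text
clock: 21.95
position: [0.6332, 0.057, 0.193]
ee_rot: [[-0.939, 0.298, -0.171], [0.344, 0.813, -0.469], [-0.001, -0.5, -0.866]]
wrist_force: [-0.4, 2.2, 2.1]
opening: 0.293
clock: 22.15
position: [0.6331, 0.0569, 0.193]
ee_rot: [[-0.939, 0.299, -0.171], [0.344, 0.813, -0.469], [-0.001, -0.499, -0.867]]
wrist_force: [-1.2, 4.0, 8.2]
opening: 0.29
clock: 22.35
position: [0.6331, 0.0569, 0.193]
ee_rot: [[-0.939, 0.299, -0.171], [0.344, 0.814, -0.469], [-0.001, -0.499, -0.867]]
wrist_force: [-2.7, 7.3, 14.0]
opening: 0.294
```

Seated exactly at the predicted height (0.193). Release and retreat.

```bash
python3 -m pendant '[[[0,0,-0.15,0,0,0],[0,0,0,0,0,0],[0,0,0,0,0,0],[0,0,0,0,0,0],[0,0,0,0,0,0],[0,0,0,0,0,0]]]' 0 && python3 -m pendant '[[[0,0,-0.5,0,0,0],[0,0,-1,0,0,0],[0,0,-2,0,0,0],[0,0,-3,0,0,0],[0,0,-3,0,0,0],[0,0,-3,0,0,0],[0,0,0,0,0,0],[0,0,0,0,0,0]]]';python3 - <<'E'
from h import *
import pickle
c=camera("wrist");s=state();save(c,"w18");pickle.dump((c,s),open("w18.pkl","wb"));sd=camera("side");save(sd,"s18",(250,130,150,110),5);save(sd,"s18f")
E
```

```text
clock: 22.95
position: [0.6329, 0.0565, 0.192]
ee_rot: [[-0.939, 0.298, -0.172], [0.344, 0.813, -0.469], [0.0, -0.5, -0.866]]
wrist_force: [0.2, -0.9, 0.5]
opening: 1.0
clock: 23.75
position: [0.6546, 0.1159, 0.3015]
ee_rot: [[-0.939, 0.298, -0.17], [0.343, 0.814, -0.469], [-0.002, -0.499, -0.867]]
wrist_force: [-1.0, -0.1, -0.1]
opening: 1.001
```

View pics/w18.png

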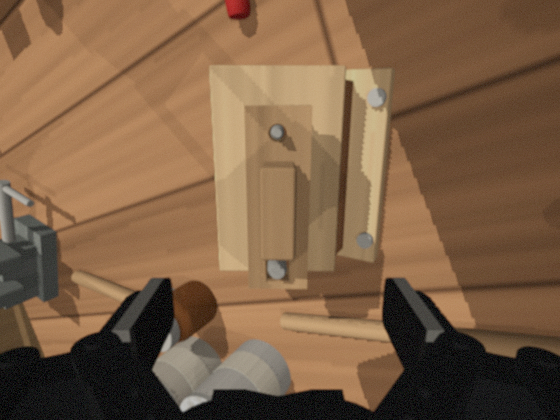

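View pics/s18.png

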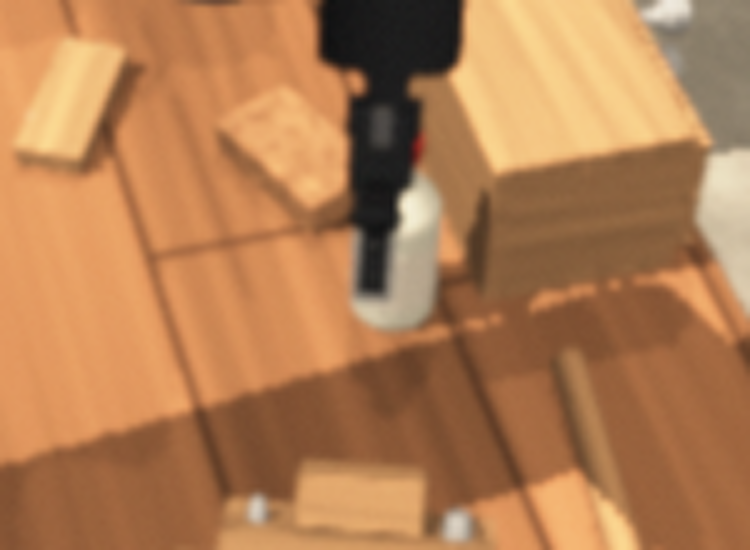

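View pics/s18f.png

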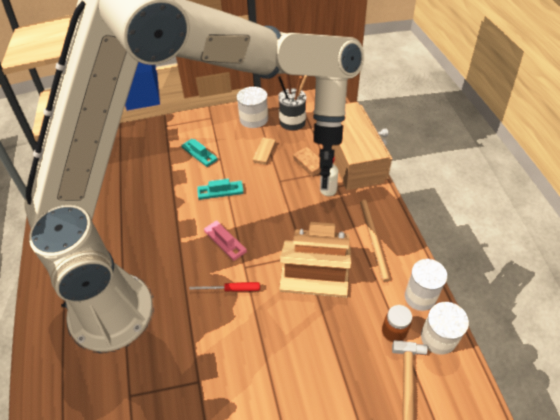

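```bash
python3 - <<'E'
from h import *
im=cv2.imread("pics/s18f.png");cv2.imwrite("pics/s18c.png",cv2.resize(im[215:275,280:360],None,fx=9,fy=9,interpolation=cv2.INTER_CUBIC))
E
```

```text
(no output)
```

View pics/s18c.png

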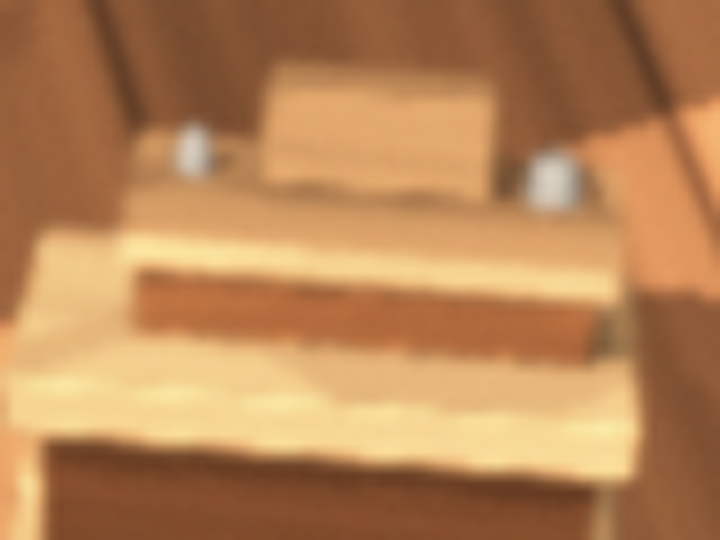

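The crop shows the caul flat on the leaf and the leaf flat on the seat. Both pin ends show, thin at (194,150) and thick at (553,182), with no gaps.

```bash
python3 -c "
from cell import *
print(hand_in())"
```

```text
the job is handed in; nothing more can be done
None
```

I threaded the plywood leaf over both pins and pressed it home on the seat, then did the same with the beech caul on top. I then let go, backed off about 12 cm and handed the job in at about 24 s of the 72 s allowed.

**Seating:** the arm stopped where a fully home part should put it: TCP height 0.1664 m against 0.1666 m expected for the leaf, and 0.193 m against 0.193 m for the caul. Contact force was about 13 N for the leaf and 16 N for the caul, mostly along the pins.

**Final pictures:** the side and wrist views show both parts lying flat with no visible gap and both pin ends standing through the caul. The glue bottle and the jar are upright, and the gripper is open and clear.

**Disagreements:** the cameras disagreed by 2–5 mm on some positions, for example the pins and the leaf's y. I therefore lined up each part by sighting the thin pin's tip through the round hole with the wrist camera, to within about 0.3 mm. No check failed at the end. I did not measure the final position in the seat frame beyond these heights and pictures.

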